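Correct and start the sample tray on the shaker

TASK

The tray on the shaker must hold one upright white-capped sample vial in each of its six wells: find the one thing in it that is not such a vial, move it to the open steel tray at the left, and fill every well that is then empty with spare vials from the bench. Once the tray is complete, start the shaker with its keys, one at a time and each pressed fully down and let go: first the round key, then the square key, then the long bar key. Leave the eraser and the tally counter where they are.

Things in the scene. Friction and masses are not known exactly. Their poses are not given: they have to be found in the camera images.
- shaker: white bench shaker fixed to the bench, 250 x 150 mm, long along its own x axis; origin under its centre on the bench, z up. A grey sample tray is fixed on top: six square wells in three rows of two (rows 58 mm apart along x, two wells 68 mm apart along y), upper face 66 mm above the bench. Its end at -x (nearer the robot) is a lower ledge, 34 mm high, with three keys in a row along y, 48 mm apart, in an order that differs from start to start.
- well_0 (a point): centre of the floor of one well of the sample tray: 31 mm square, 22 mm deep, floor 44 mm above the bench, walls along the shaker's x and y.
- well_1 (a point): centre of the floor of one well of the sample tray: 31 mm square, 22 mm deep, floor 44 mm above the bench, walls along the shaker's x and y.
- well_2 (a point): centre of the floor of one well of the sample tray: 31 mm square, 22 mm deep, floor 44 mm above the bench, walls along the shaker's x and y.
- well_3 (a point): centre of the floor of one well of the sample tray: 31 mm square, 22 mm deep, floor 44 mm above the bench, walls along the shaker's x and y.
- well_4 (a point): centre of the floor of one well of the sample tray: 31 mm square, 22 mm deep, floor 44 mm above the bench, walls along the shaker's x and y.
- well_5 (a point): centre of the floor of one well of the sample tray: 31 mm square, 22 mm deep, floor 44 mm above the bench, walls along the shaker's x and y.
- vial_a: sample vial, upright, clear with blue filling and a white screw cap, all alike: 50 mm tall, diameter 22 mm (cap 23.6 mm, the top 11 mm), 18 g; origin at the centre of its underside, z up to the cap. Starts in some well of the tray; may be absent.
- vial_b: sample vial, upright, clear with blue filling and a white screw cap, all alike: 50 mm tall, diameter 22 mm (cap 23.6 mm, the top 11 mm), 18 g; origin at the centre of its underside, z up to the cap. Starts in some well of the tray; may be absent.
- vial_c: sample vial, upright, clear with blue filling and a white screw cap, all alike: 50 mm tall, diameter 22 mm (cap 23.6 mm, the top 11 mm), 18 g; origin at the centre of its underside, z up to the cap. Starts in some well of the tray; may be absent.
- vial_d: sample vial, upright, clear with blue filling and a white screw cap, all alike: 50 mm tall, diameter 22 mm (cap 23.6 mm, the top 11 mm), 18 g; origin at the centre of its underside, z up to the cap. Starts in some well of the tray; may be absent.
- vial_e: sample vial, upright, clear with blue filling and a white screw cap, all alike: 50 mm tall, diameter 22 mm (cap 23.6 mm, the top 11 mm), 18 g; origin at the centre of its underside, z up to the cap. Starts in some well of the tray; may be absent.
- spare_1: sample vial, upright, clear with blue filling and a white screw cap, all alike: 50 mm tall, diameter 22 mm (cap 23.6 mm, the top 11 mm), 18 g; origin at the centre of its underside, z up to the cap. A spare, starts standing on the bench left of the shaker, in front of the fixed microscope (350 mm tall, x 0.54 to 0.82, y 0.07 to 0.24).
- spare_2: sample vial, upright, clear with blue filling and a white screw cap, all alike: 50 mm tall, diameter 22 mm (cap 23.6 mm, the top 11 mm), 18 g; origin at the centre of its underside, z up to the cap. A spare, starts standing on the bench left of the shaker, in front of the fixed microscope (350 mm tall, x 0.54 to 0.82, y 0.07 to 0.24).
- spare_3: sample vial, upright, clear with blue filling and a white screw cap, all alike: 50 mm tall, diameter 22 mm (cap 23.6 mm, the top 11 mm), 18 g; origin at the centre of its underside, z up to the cap. A spare, starts standing on the bench left of the shaker, in front of the fixed microscope (350 mm tall, x 0.54 to 0.82, y 0.07 to 0.24).
- spare_4: sample vial, upright, clear with blue filling and a white screw cap, all alike: 50 mm tall, diameter 22 mm (cap 23.6 mm, the top 11 mm), 18 g; origin at the centre of its underside, z up to the cap. A spare, starts standing on the bench left of the shaker, in front of the fixed microscope (350 mm tall, x 0.54 to 0.82, y 0.07 to 0.24).
- spare_5: sample vial, upright, clear with blue filling and a white screw cap, all alike: 50 mm tall, diameter 22 mm (cap 23.6 mm, the top 11 mm), 18 g; origin at the centre of its underside, z up to the cap. A spare, starts standing on the bench left of the shaker, in front of the fixed microscope (350 mm tall, x 0.54 to 0.82, y 0.07 to 0.24).
- oil_bottle: immersion oil bottle: 50 mm tall, body diameter 25.6 mm up to 36 mm, narrower cap of 16 mm diameter above; 30 g (may vary by a third); origin at the centre of its underside. Starts standing in some well of the sample tray, where it does not belong.
- discard_tray: loose open square steel tray at the far left, 110 x 110 mm, walls 18 mm high and 4 mm thick, floor 4 mm thick, 0.4 kg; origin at the centre of its underside, on the bench.
- round_key_top (a point): centre of the top face of the round key, diameter 24 mm, on the shaker's ledge, 51 mm above the bench when up. A spring key pressed straight down: travel 6 mm, about 1.5 N to start and 5 N fully down, springs back; this point moves with it.
- square_key_top (a point): centre of the top face of the square key, 24 x 24 mm, on the shaker's ledge, 51 mm above the bench when up. A spring key pressed straight down: travel 6 mm, about 1.5 N to start and 5 N fully down, springs back; this point moves with it.
- bar_key_top (a point): centre of the top face of the long bar key, 12 mm (along the shaker's x) by 36 mm (along y), on the shaker's ledge, 51 mm above the bench when up. A spring key pressed straight down: travel 6 mm, about 1.5 N to start and 5 N fully down, springs back; this point moves with it.
- eraser: bystander: eraser 19 x 42 x 12 mm lying near the front edge of the bench; origin centre of its underside; long along y.
- tally_counter: bystander: hand tally counter 29 x 42 x 45 mm standing to the right of the shaker; origin centre of its underside.

How it is judged:
By the outcome, as a careful person would: the job done as asked, in the order asked, and still so for the second after the job is handed in, with the robot touching nothing.
Of vial_a, vial_b, vial_c, vial_d, vial_e only 1 to 3 are there at a start; the rules pass over those that are not, and their reading is None.
At some moment in a run one of discard_tray may be knocked a few centimetres aside while the robot is not near it.
It also fails if it takes over 210 s, if anything falls off the work surface, if the arm or the gripper's body presses on something with over 40 N, if the wrist force passes 120 N, or if a joint passes its speed limit or range.

ROBOT

A 6-joint arm with a two-finger parallel gripper is mounted at the origin on a cart in front of the work surface, level with it; the furniture and walls round the work are solid. World frame = base frame: x ahead of the robot, y to its left, z up, the work surface at z = 0. Lengths are in m, angles in rad, forces in N, time in s.
With the tool pointing down it reaches from about 0.325 to 0.775 m from the base axis. Payload 5.5 kg.
Tool frame: the origin (TCP) lies at the very end of the fingers, on their centre line; the grasp point (between the pads) lies 19 mm behind it; y points along the fingers, x is the direction in which the jaws open and shut, and the axes are right-handed (so a half turn about y gives the same grasp; the last joint's range is limited). The gripper opens to 85 mm and grips with 20 to 120 N. Pads are 22 mm wide; open, the fingers measure 114 mm over their backs; the gripper's body (76 mm by 85 mm) begins 54 mm behind the grasp point. The pads swing forward as they close: fully open they stand 13 mm farther back than shut.
Start: joints at [1.292, 0.091, 1.231, -0, 1.82, -0.057], TCP at [0.132, 0.585, 0.231] pointing down, gripper open.
Joint ranges: [-2.87, 2.87], [-0.86, 2.18], [0.17, 2.46], [-1.51, 4.65], [0.06, 2.69], [-2.65, 2.65]. Speed limits (rad/s): [2.57, 2.57, 3.01, 3.14, 3.14, 3.14].

INTERFACE

Orientations are given as a unit quaternion [w, x, y, z].
In Python, from rig import bot, camera, sign_off gives the robot as it stands.
- The arm moves only by the shell command python3 -m crank 'ROWS' [FORCE]. ROWS is JSON, a list of rows, each a list of 7 numbers: the shift along the tool's x, y, z in mm, then the turn, a rotation vector about the tool's x, y, z in degrees, then the gripper command: -1 is shut, 1 is fully open, values between are in proportion. In form: [[tx, ty, tz, wx, wy, wz, jaw], ...]. A call has 1 to 8 rows; each row shifts and turns the commanded pose from where the row before left it, along the tool's axes as they then stand; what a row does not reach is not made up. A row lasts 1/10 s, in which the tool goes at most 50 mm and 8.59 degrees, less where a joint would pass 70% of its speed; a pose out of reach is approached as far as the arm can. A call with a gripper value outside its range is refused whole. The fingers move at their own pace and stop on an object; FORCE is the grip in N (left out, the last holds). Time passes only in rows, so rows that do not move let the fingers close. It gives the time, the measured TCP pose, the force and the opening at its end, in the units of the state.
- bot.observe(): the state, without advancing time (a new reading comes with each control period).
- camera(name): name is "scene" or "top" or "wrist"; returns a dict with "pixels" (420x560x3 uint8, red, green, blue), "range_z" (420x560 float32, m along the optical axis (not along the pixel's ray), 0 where there is no reading), "fx", "fy", "cx", "cy" (pixels), "rvec" (rotation vector, rad) and "tvec" (3), from world to camera coordinates, as OpenCV has them. Camera axes: x right, y down, z forward; pixel columns grow to the right and rows downward; lengths in m; the calibration is good to about 2 mm. A picture is of the moment at which its call begins.
- sign_off(): hands the job in, once; it reports no verdict.
The state is a dict: "time": time; "joint_positions": joint angles; "qvel": joint speeds; "tau": joint torques, N m; "position": TCP position; "eef_rot": TCP orientation; "contact_force": force on the tool from outside, world axes, zero at the start; "torque": the same for the moment, N m; "grip_width": finger opening in m.
Only numpy, scipy, OpenCV 4.12 (cv2) and the standard library are available. Lean on these libraries where they do the work, as an engineer would, in place of code of your own. Each camera call takes 0.05 s, during which the arm holds its last target.

## Working session

There is one attempt and no reset: what is moved stays moved. The work goes in short steps, Python scripts to look and compute and a shell command to move; the robot and the scene stay as the last step left them, time stands still between calls to the robot, and variables do not carry over. Pictures are saved under pics/ and viewed, and the job is handed in when it is done.

```bash
ls; mkdir -p pics; cat > h.py <<'E'
import numpy as np, cv2
from rig import bot, camera
from scipy.spatial.transform import Rotation as R
def snap(n,fn,crop=None,scale=1):
    c=camera(n); im=c["pixels"][:,:,::-1].copy()
    if crop: 
        a,b,d,e=crop; im=im[b:e,a:d]
    if scale!=1: im=cv2.resize(im,None,fx=scale,fy=scale,interpolation=cv2.INTER_CUBIC)
    cv2.imwrite("pics/"+fn,im); return c
def cloud(c):
    h,w=c["range_z"].shape; u,v=np.meshgrid(np.arange(w),np.arange(h)); z=c["range_z"]
    P=np.stack([(u-c["cx"])/c["fx"]*z,(v-c["cy"])/c["fy"]*z,z],-1)
    Rm=R.from_rotvec(np.ravel(c["rvec"])).as_matrix()
    return (P-np.ravel(c["tvec"]))@Rm
def ray(c,u,v,zw):
    Rm=R.from_rotvec(np.ravel(c["rvec"])).as_matrix(); o=-Rm.T@np.ravel(c["tvec"])
    d=Rm.T@np.array([(u-c["cx"])/c["fx"],(v-c["cy"])/c["fy"],1]); return o+d*(zw-o[2])/d[2]
def st():
    s=bot.observe(); print(round(s["time"],2),np.round(s["position"],4),np.round(R.from_quat(np.r_[s["eef_rot"][1:],s["eef_rot"][0]]).as_matrix(),3).tolist(),s["contact_force"],s["grip_width"])
E
python3 - <<'E'
from h import *
st()
for n in("scene","top","wrist"):
    c=snap(n,n+"0.png"); np.savez("pics/%s0.npz"%n,**c); print(n,c["fx"],c["rvec"],c["tvec"])
st()
E
```

```text
pics
0.0 [0.1319 0.585  0.2301] [[0.22, -0.001, -0.976], [0.976, -0.002, 0.22], [-0.002, -1.0, 0.0]] [ 0.75873127 -0.23667396 -0.7543696 ] 0.08567891793513219
scene 399.59291682549895 [ 0.70149404 -2.63350897  1.10518552] [0.48707623 0.20176816 0.92193333]
top 422.07674566799193 [ 2.19073219 -2.00489484  0.22700238] [-0.004577    0.54972831  0.98571828]
wrist 309.41974197476037 [-2.28037338 -1.82316443 -0.24576611] [-0.60012397 -0.03248564  0.37948602]
0.15 [0.1319 0.5851 0.2304] [[0.22, -0.0, -0.976], [0.976, -0.001, 0.22], [-0.002, -1.0, 0.0]] [-0.19670113  0.08012348 -0.08475081] 0.08568965682515275
```

View pics/top0.png

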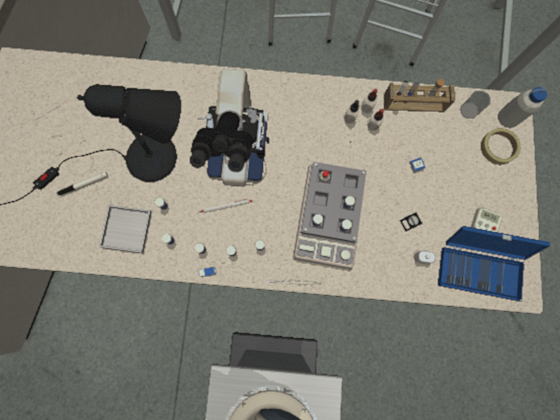

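View pics/scene0.png

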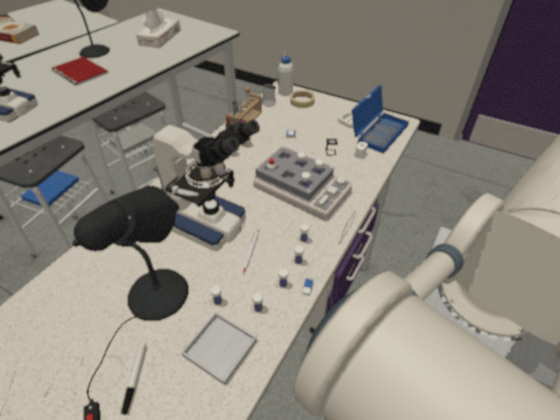

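View pics/wrist0.png

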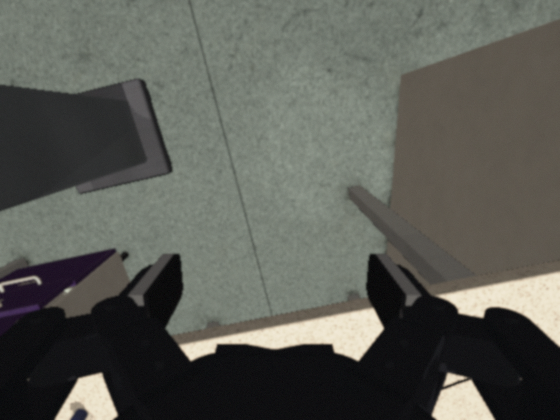

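```bash
python3 - <<'E'
from h import *
c=np.load("pics/top0.npz"); im=c["pixels"][:,:,::-1]
cv2.imwrite("pics/t_sh.png",cv2.resize(im[150:280,280:440],None,fx=5,fy=4.6,interpolation=cv2.INTER_CUBIC))
cv2.imwrite("pics/t_left.png",cv2.resize(im[180:290,95:275],None,fx=4.4,fy=4.4,interpolation=cv2.INTER_CUBIC))
P=cloud(c)
for uv in [(280,250),(300,190),(100,200),(330,200),(10,200),(340,400)]: print(uv,P[uv[1],uv[0]].round(4))
for p in [(0.132,.585,.23),(0,0,0),(.4,0,0)]:
    q,_=cv2.projectPoints(np.array([p]),c["rvec"],c["tvec"],np.array([[c["fx"],0,c["cx"]],[0,c["fy"],c["cy"]],[0,0,1]]),None); print(q)
E
```

```text
(280, 250) [ 4.434e-01  1.410e-02 -1.000e-04]
(300, 190) [ 0.6058 -0.0252  0.0037]
(100, 200) [0.5326 0.4971 0.0012]
(330, 200) [ 0.5708 -0.0985  0.0635]
(10, 200) [5.119e-01 7.335e-01 1.000e-04]
(340, 400) [ 0.0999 -0.1582  0.0002]
[[[-31.11453794 372.7789578 ]]]Traceback (most recent call last):
  File "<stdin>", line 8, in <module>
cv2.error: OpenCV(4.12.0) /io/opencv/modules/calib3d/src/calibration_base.cpp:1490: error: (-215:Assertion failed) npoints >= 0 && (depth == CV_32F || depth == CV_64F) in function 'projectPoints'
```

View pics/t_sh.png

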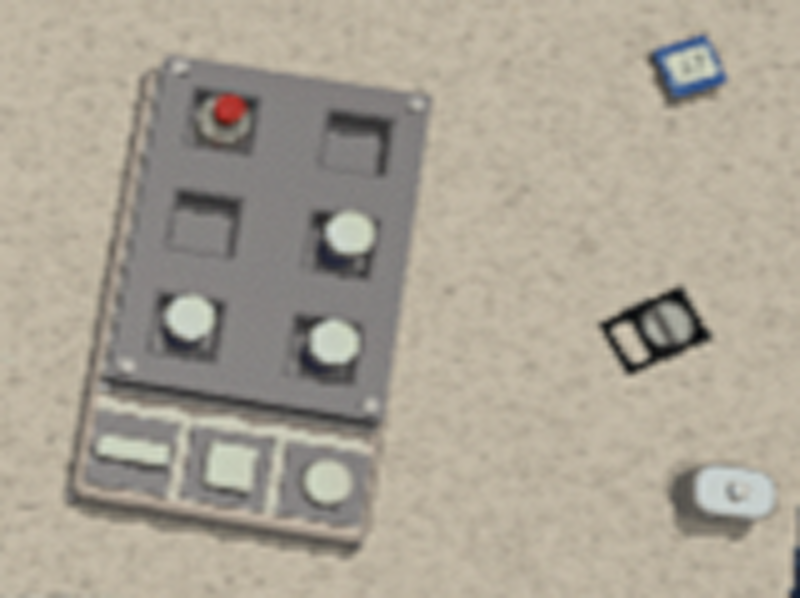

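View pics/t_left.png

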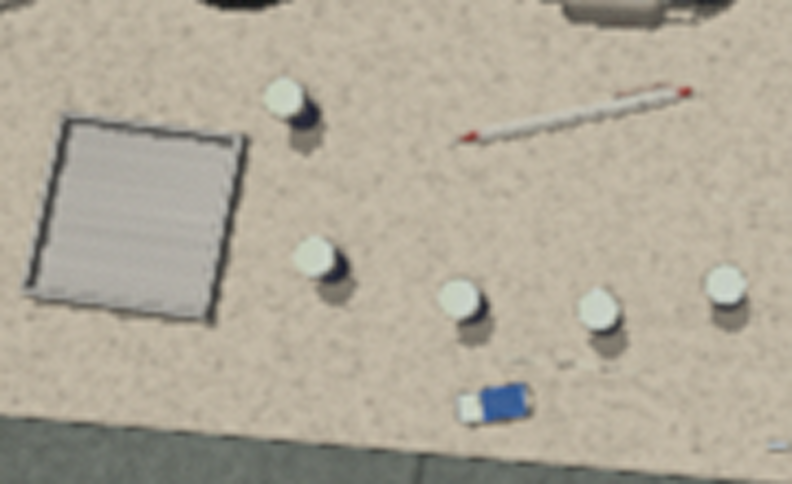

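```bash
cat >> h.py <<'E'
def blobs(c,region,lo=150,amin=15):
    # white cap blobs
    im=c["pixels"].astype(int); 
    m=((im.min(2)>lo)&(im.max(2)-im.min(2)<40)).astype(np.uint8)
    mm=np.zeros_like(m); a,b,d,e=region; mm[b:e,a:d]=m[b:e,a:d]
    n,l,s,ce=cv2.connectedComponentsWithStats(mm); return [(ce[i],s[i,4]) for i in range(1,n) if s[i,4]>=amin]
E
python3 - <<'E'
from h import *
from scipy.optimize import least_squares
c=dict(np.load("pics/top0.npz"))
f=lambda p:((p[0]+.5)/5+280-.5,(p[1]+.5)/4.6+150-.5)
wl=[(223,121),(357,146),(205,225),(345,243),(190,325),(330,350)]
W=np.array([ray(c,*f(p),.066)[:2] for p in wl])
K=np.array([ray(c,*f(p),.051)[:2] for p in [(133,449),(230,467),(326,483)]])
A=np.array([(58,34),(58,-34),(0,34),(0,-34),(-58,34),(-58,-34)])/1e3
B=np.array([(0,48),(0,0),(0,-48)])/1e3
def res(q):
    x,y,t,k=q; r=np.array([[np.cos(t),-np.sin(t)],[np.sin(t),np.cos(t)]])
    return np.r_[(A@r.T+[x,y]-W).ravel(),((B+[k,0])@r.T+[x,y]-K).ravel()]
s=least_squares(res,[.57,-.1,0,-.12]); print(s.x.round(4),(res(s.x)*1e3).round(1).reshape(-1,2).tolist())
print(W.round(4),K.round(4))
# spares, cap top z=.05
P=cloud(c)
g=lambda p:((p[0]+.5)/4.4+95-.5,(p[1]+.5)/4.4+180-.5)
for p in [(285,98),(316,258),(461,299),(599,310),(726,285)]: print("spare",ray(c,*g(p),.05).round(4))
for p in [(67,119),(244,138),(211,320),(28,291)]: print("tray",ray(c,*g(p),.018).round(4))
print("caps",[ray(c,*f(p),.094)[:2].round(4) for p in [(350,233),(189,318),(332,342)]], "oil",ray(c,*f((229,108)),.094).round(4))
print("eraser",ray(c,*g((494,403)),.012),"tally",ray(c,*f((737,492)),.045))
E
```

```text
[ 0.5699 -0.1092 -0.0961 -0.1256] [[-0.0, -0.9], [1.6, -0.9], [1.3, -0.7], [-1.4, 1.3], [-1.1, 1.0], [-0.2, 2.4], [-0.5, -0.7], [0.3, -0.5], [0.0, -1.0]]
[[ 0.6309 -0.0801]
 [ 0.6228 -0.1477]
 [ 0.5719 -0.0747]
 [ 0.5681 -0.1444]
 [ 0.5165 -0.0708]
 [ 0.5091 -0.1399]] [[ 0.45   -0.0487]
 [ 0.4446 -0.0967]
 [ 0.4402 -0.1439]]
spare [0.5313 0.3265 0.05  ]
spare [0.4417 0.2957 0.05  ]
spare [0.4261 0.212  0.05  ]
spare [0.4268 0.1348 0.05  ]
spare [0.4469 0.0657 0.05  ]
tray [0.5141 0.4614 0.018 ]
tray [0.512  0.3562 0.018 ]
tray [0.4048 0.3589 0.018 ]
tray [0.412  0.4662 0.018 ]
caps [array([ 0.5667, -0.1418]), array([ 0.5147, -0.0675]), array([ 0.5081, -0.1361])] oil [ 0.6297 -0.0796  0.094 ]
eraser [0.37271198 0.19260866 0.012     ] tally [ 0.4540075  -0.34618263  0.045     ]
```

```bash
cat >> h.py <<'E'
def go(x,y,z,yaw=None):
    "print shift needed in tool axes (as they stand), and after-turn axes"
    s=bot.observe(); M=R.from_quat(np.r_[s["eef_rot"][1:],s["eef_rot"][0]]).as_matrix()
    d=np.array([x,y,z])-s["position"]; cur=np.degrees(np.arctan2(M[1,0],M[0,0]))
    print("t %.1f pos %s yaw %.2f w %.1f F %s"%(s["time"],np.round(s["position"],4),cur,s["grip_width"]*1e3,np.round(s["contact_force"],1)))
    print("shift mm now-axes",(M.T@d*1e3).round(1),"tilt",np.degrees(M[2,[0,2]]).round(2))
    if yaw is not None:
        w=-(yaw-cur); M2=M@R.from_rotvec([0,np.radians(w),0]).as_matrix()
        print("turn wy %.1f ; shift in turned axes"%w,(M2.T@d*1e3).round(1))
E
python3 -m crank '[[-50,0,0,0,0,0,1],[-50,0,0,0,0,0,1],[-50,0,0,0,0,0,1],[-50,0,0,0,0,0,1],[0,0,-40,0,6,0,1],[0,0,-42,0,6,0,1],[0,0,-42,0,6,0,1],[0,0,-42,0,6,0,1]]' 40
python3 -m crank '[[0,0,-42,0,6,0,1],[0,0,-42,0,6,0,1],[0,0,-42,0,6,0,1],[0,0,-42,0,6,0,1],[0,0,-42,0,6,0,0],[0,0,-42,0,6,0,0],[0,0,-42,0,6,0,0],[0,0,-42,0,6,0,0]]'
python3 -c "
from h import *
go(.6309,-.081,.2,-5.5)"
```

```text
time: 0.95
position: [0.2422, 0.328, 0.2311]
eef_rot: [0.633, -0.633, -0.316, 0.316]
contact_force: [-0.9, 1.3, 0.2]
grip_width: 0.0854
time: 1.75
position: [0.4157, 0.0513, 0.2308]
eef_rot: [-0.706, 0.706, 0.031, -0.031]
contact_force: [0.4, 0.3, 1.1]
grip_width: 0.0427
t 1.8 pos [0.4157 0.0513 0.2308] yaw 5.05 w 42.7 F [0.4 0.3 1.1]
shift mm now-axes [ 202.7   30.7 -150.7] tilt [-0.03 -0.  ]
turn wy 10.5 ; shift in turned axes [ 226.9   30.7 -111.1]
```

```bash
python3 -m crank '[[5,-10,-37,0,5.2,0,0],[5,-10,-37,0,5.3,0,0],[0,-20,-37,0,0,0,0],[40,0,0,0,0,0,0],[0,0,0,0,0,0,0]]'
python3 - <<'E'
from h import *
st()
c=snap("wrist","w1.png"); np.savez("pics/w1.npz",**c)
Rm=R.from_rotvec(np.ravel(c["rvec"])).as_matrix(); print(-Rm.T@np.ravel(c["tvec"]),Rm.round(2).tolist())
E
```

```text
time: 2.25
position: [0.4676, -0.0626, 0.2689]
eef_rot: [0.707, -0.706, 0.034, -0.032]
contact_force: [-0.9, 0.6, -0.6]
grip_width: 0.0425
2.25 [ 0.4676 -0.0626  0.2689] [[0.996, -0.003, 0.094], [-0.094, 0.001, 0.996], [-0.003, -1.0, 0.001]] [-0.891895    0.61797636 -0.61411602] 0.04251678913010849
[0.47279316 0.0060083  0.41210615] [[1.0, -0.09, -0.0], [-0.09, -0.96, 0.27], [-0.03, -0.27, -0.96]]
```

View pics/w1.png

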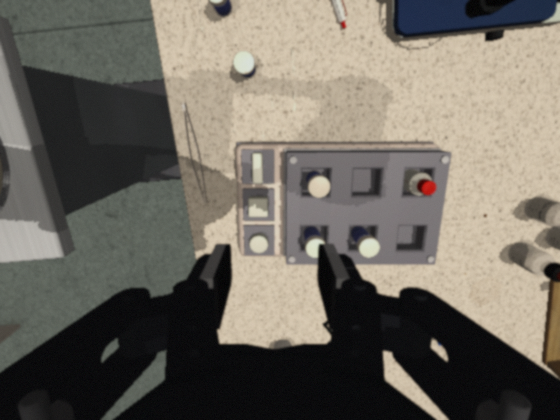

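```bash
python3 - <<'E'
from h import *
c=np.load("pics/w1.npz"); im=c["pixels"][:,:,::-1]
cv2.imwrite("pics/w1c.png",cv2.resize(im[140:275,235:455],None,fx=3.6,fy=3.6,interpolation=cv2.INTER_CUBIC))
E
```

```text
(no output)
```

View pics/w1c.png

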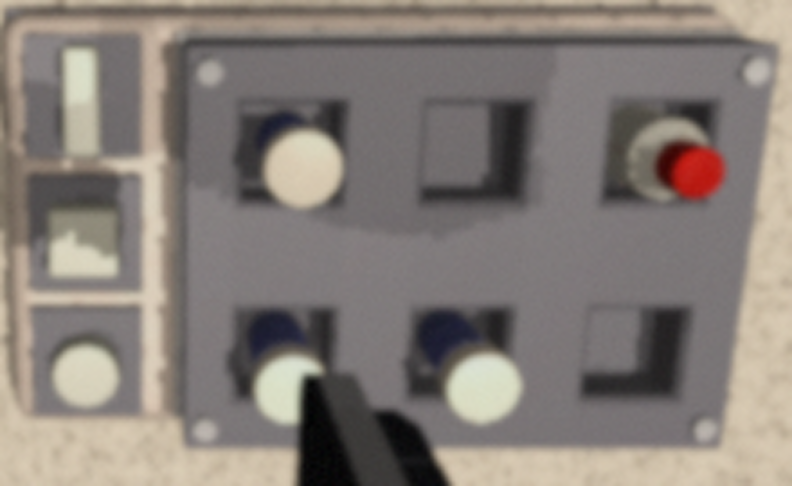

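```bash
python3 - <<'E'
from h import *
from scipy.optimize import least_squares
c=dict(np.load("pics/w1.npz"))
f=lambda p:((p[0]+.5)/3.6+235-.5,(p[1]+.5)/3.6+140-.5)
wl=[(660,153),(636,353),(476,152),(461,353),(293,153),(284,353)]
W=np.array([ray(c,*f(p),.066)[:2] for p in wl])
K=np.array([ray(c,*f(p),.051)[:2] for p in [(80,101),(83,241),(86,376)]])
A=np.array([(58,34),(58,-34),(0,34),(0,-34),(-58,34),(-58,-34)])/1e3
B=np.array([(0,48),(0,0),(0,-48)])/1e3
def mod(q):
    x,y,t,k=q; r=np.array([[np.cos(t),-np.sin(t)],[np.sin(t),np.cos(t)]])
    return np.r_[A@r.T+[x,y],(B+[k,0])@r.T+[x,y]]
s=least_squares(lambda q:(mod(q)-np.r_[W,K]).ravel(),[.57,-.1,0,-.12]); print(s.x.round(4),((mod(s.x)-np.r_[W,K])*1e3).round(1).tolist())
print(mod(s.x).round(4))
print("oilcap",ray(c,*f((694,171)),.094).round(4), "body top",ray(c,*f((668,158)),.080).round(4))
E
```

```text
[ 0.5666 -0.1059 -0.0928 -0.1255] [[0.2, 0.4], [-0.2, -0.2], [0.1, 0.0], [-0.3, -0.2], [-0.2, 0.3], [0.4, -0.2], [0.3, 0.0], [-0.0, -0.6], [-0.2, 0.4]]
[[ 0.6275 -0.0774]
 [ 0.6212 -0.1451]
 [ 0.5698 -0.072 ]
 [ 0.5635 -0.1397]
 [ 0.512  -0.0666]
 [ 0.5057 -0.1343]
 [ 0.4461 -0.0464]
 [ 0.4417 -0.0942]
 [ 0.4373 -0.142 ]]
oilcap [ 0.6248 -0.0773  0.094 ] body top [ 0.6236 -0.0761  0.08  ]
```

```bash
python3 -c "
from h import *
go(.627,-.078,.07,-5.4)"
```

```text
t 2.3 pos [ 0.4662 -0.0617  0.2693] yaw -5.30 w 42.6 F [-0.2  0.8 -0.5]
shift mm now-axes [162.4 198.6  -1.5] tilt [-0.23  0.03]
turn wy 0.1 ; shift in turned axes [162.4 198.6  -1.2]
```

```bash
python3 -m crank '[[42,0,0,0,0,0,0],[42,10,0,0,0,0,0],[42,30,0,0,0,0,0],[37,40,-1,0,0,0,0],[0,10,0,0,0,0,0],[0,0,0,0,0,0,0]]'
python3 - <<'E'
from h import *
go(.627,-.078,.07,-5.4)
c=snap("wrist","w2.png"); np.savez("pics/w2.npz",**c)
E
```

```text
time: 2.9
position: [0.6218, -0.0753, 0.1816]
eef_rot: [0.707, -0.706, 0.034, -0.029]
contact_force: [0.4, 0.2, 0.2]
grip_width: 0.0428
t 2.9 pos [ 0.6218 -0.0753  0.1816] yaw -5.16 w 42.8 F [0.4 0.2 0.2]
shift mm now-axes [  6.2 111.6  -2.2] tilt [-0.42  0.04]
turn wy 0.2 ; shift in turned axes [  6.2 111.6  -2.2]
```

View pics/w2.png

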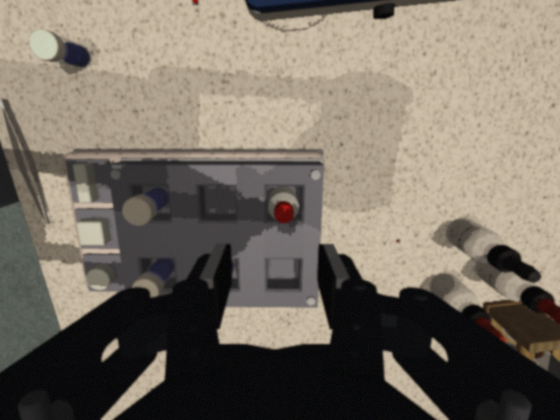

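```bash
python3 - <<'E'
from h import *
c=snap("wrist","w2c.png",(230,130,360,260),5)
st()
print(c["cx"],ray(c,284,212,.094).round(4),ray(c,284,206,.08).round(4))
E
```

```text
3.0 [ 0.6228 -0.0758  0.1875] [[0.996, 0.002, 0.09], [-0.09, -0.0, 0.996], [0.002, -1.0, -0.0]] [0.13129779 0.90753703 0.30376078] 0.042748091431974874
274.1756480572524 [ 0.6276 -0.078   0.094 ] [ 0.6281 -0.077   0.08  ]
```

View pics/w2c.png

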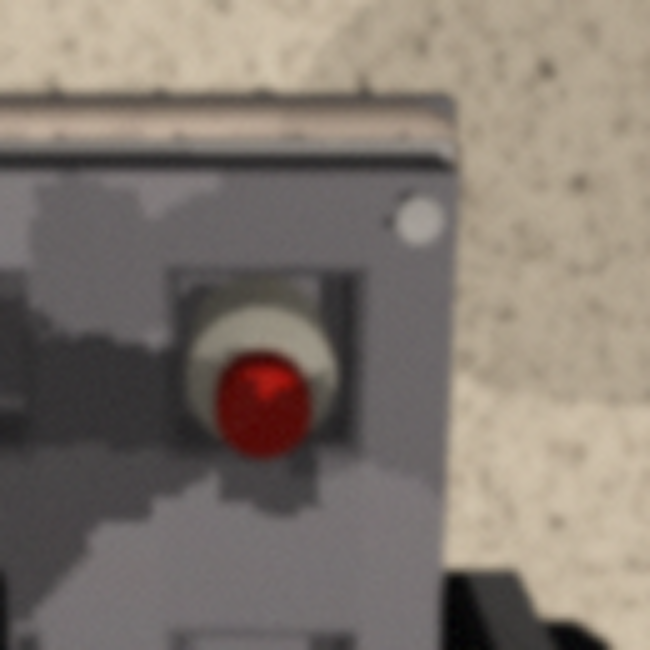

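```bash
python3 -m crank '[[4,30,-2,0,0,0,0],[0,40,0,0,0,0,0],[0,20,0,0,0,0,0],[0,0,0,0,0,0,0],[0,0,0,0,0,0,0]]'
python3 -c "
from h import *
go(.627,-.078,.07,-5.4)"
```

```text
time: 3.5
position: [0.6276, -0.0786, 0.0991]
eef_rot: [-0.706, 0.707, -0.031, 0.034]
contact_force: [-0.7, -0.1, 2.0]
grip_width: 0.0425
t 3.5 pos [ 0.6276 -0.0786  0.0991] yaw -5.20 w 42.5 F [-0.7 -0.1  2. ]
shift mm now-axes [-0.8 29.1  0.5] tilt [ 0.26 -0.02]
turn wy 0.2 ; shift in turned axes [-0.8 29.1  0.5]
```

```bash
python3 -m crank '[[0,15,0,0,0,0,0],[0,13,0,0,0,0,0],[0,0,0,0,0,0,0],[0,0,0,0,0,0,-1],[0,0,0,0,0,0,-1],[0,0,0,0,0,0,-1],[0,0,0,0,0,0,-1],[0,0,0,0,0,0,-1]]' 40
python3 -c "
from h import *
go(.627,-.078,.07,-5.4)"
```

```text
time: 4.3
position: [0.6272, -0.0785, 0.0678]
eef_rot: [-0.706, 0.706, -0.032, 0.032]
contact_force: [0.1, -0.1, -0.2]
grip_width: 0.0235
t 4.3 pos [ 0.6272 -0.0785  0.0678] yaw -5.21 w 23.5 F [ 0.1 -0.1 -0.2]
shift mm now-axes [-0.2 -2.2  0.5] tilt [ 0.02 -0.  ]
turn wy 0.2 ; shift in turned axes [-0.2 -2.2  0.5]
```

```bash
python3 -m crank '[[0,0,0,0,0,0,-1],[0,-5,0,0,0,0,-1],[0,-20,0,0,0,0,-1],[0,-40,0,0,0,0,-1],[0,-40,0,0,0,0,-1],[0,-20,0,0,0,0,-1],[0,0,0,0,0,0,-1]]'
python3 - <<'E'
from h import *
c=snap("wrist","w3.png"); go(.461,.411,.2)
E
```

```text
time: 5.0
position: [0.6287, -0.0788, 0.1982]
eef_rot: [-0.706, 0.707, -0.029, 0.035]
contact_force: [-0.2, -0.7, 0.9]
grip_width: 0.0238
t 5.0 pos [ 0.6279 -0.0787  0.195 ] yaw -5.21 w 23.5 F [ 0.7 -0.3 -0.4]
shift mm now-axes [-210.6   -6.1  472.5] tilt [ 0.25 -0.02]
```

View pics/w3.png

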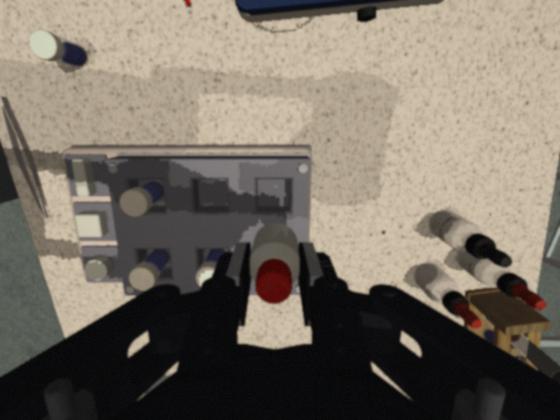

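```bash
python3 -m crank '[[-46,0,0,0,0,0,-1],[-46,0,0,0,0,0,-1],[-46,0,0,0,0,0,-1],[-46,0,0,0,0,0,-1],[-46,0,0,0,0,0,-1],[0,0,46,0,-7,0,-1],[0,0,48,0,-7,0,-1],[0,0,48,0,-7,0,-1]]'
python3 -m crank '[[0,0,48,0,-7,0,-1],[0,0,48,0,-7,0,-1],[0,0,48,0,-7,0,-1],[0,0,48,0,-7,0,-1],[0,0,0,0,0,0,-1]]'
python3 - <<'E'
from h import *
c=snap("wrist","w4.png");c=snap("top","t4.png",(90,180,290,290),4); go(.461,.411,.12)
st()
E
```

```text
time: 5.85
position: [0.3924, 0.0845, 0.1905]
eef_rot: [0.7, -0.7, -0.097, 0.099]
contact_force: [0.7, 0.1, 0.2]
grip_width: 0.0235
time: 6.35
position: [0.3051, 0.2578, 0.1904]
eef_rot: [0.655, -0.654, -0.266, 0.269]
contact_force: [0.5, -0.2, -0.8]
grip_width: 0.0236
t 6.5 pos [0.308  0.2545 0.1908] yaw 43.94 w 23.6 F [-0.3 -0.   0. ]
shift mm now-axes [218.9  70.2   6.6] tilt [-0.16 -0.  ]
6.45 [0.308  0.2545 0.1908] [[0.72, -0.002, -0.694], [0.694, -0.002, 0.72], [-0.003, -1.0, -0.0]] [-0.28309821 -0.00851456  0.04476745] 0.023618789935744056
```

View pics/w4.png

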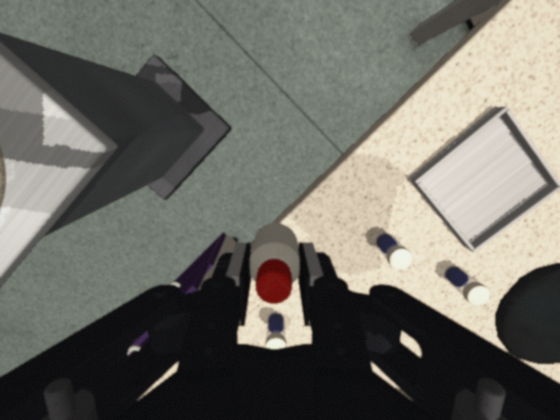

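View pics/t4.png

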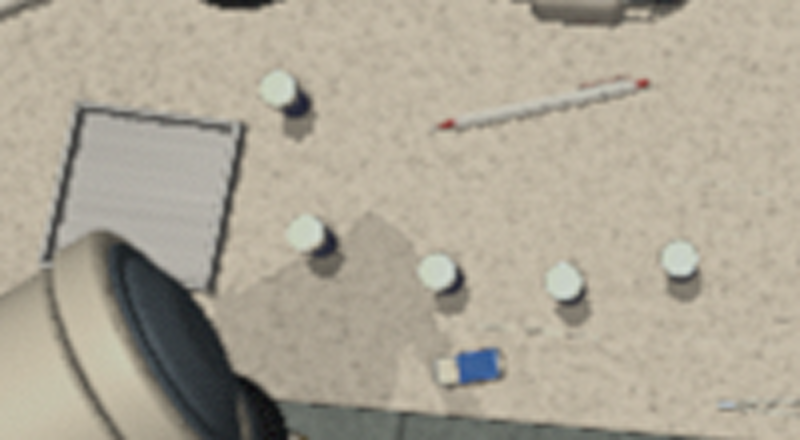

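```bash
python3 - <<'E'
from h import *
c=camera("wrist")
q=[ray(c,u,v,.018) for u,v in [(503,110),(555,183),(474,247),(411,179)]]
print(np.round(q,4),np.mean(q,0))
for u,v in [(400,258),(478,295),(275,341)]: print(ray(c,u,v,.05).round(4))
E
```

```text
[[0.4134 0.4649 0.018 ]
 [0.5125 0.46   0.018 ]
 [0.5107 0.3589 0.018 ]
 [0.402  0.3593 0.018 ]] [0.45967123 0.41078908 0.018     ]
[0.442  0.2951 0.05  ]
[0.532  0.3242 0.05  ]
[0.4203 0.1378 0.05  ]
```

```bash
python3 -m crank '[[44,0,3,0,0,0,-1],[44,0,3,0,0,0,-1],[44,0,0,0,0,0,-1],[44,0,0,0,0,0,-1],[42,20,0,0,0,0,-1],[0,50,0,0,0,0,-1],[0,30,0,0,0,0,-1],[0,0,0,0,0,0,-1]]'
python3 - <<'E'
from h import *
go(.460,.411,.029); c=snap("wrist","w5.png"); c=snap("top","t5.png",(90,180,190,260),7);go(.460,.411,.029)
E
```

```text
time: 7.3
position: [0.4614, 0.405, 0.0844]
eef_rot: [-0.655, 0.658, 0.258, -0.267]
contact_force: [0.1, -0.0, -0.3]
grip_width: 0.0238
t 7.3 pos [0.4614 0.405  0.0844] yaw 43.54 w 23.8 F [ 0.1 -0.  -0.3]
shift mm now-axes [ 3.9 55.3  5.3] tilt [-0.77  0.05]
t 7.4 pos [0.4634 0.4075 0.0923] yaw 43.61 w 23.6 F [ 0.7 -1.  -0.5]
shift mm now-axes [ 0.  63.3  4.9] tilt [-0.09 -0.01]
```

View pics/w5.png

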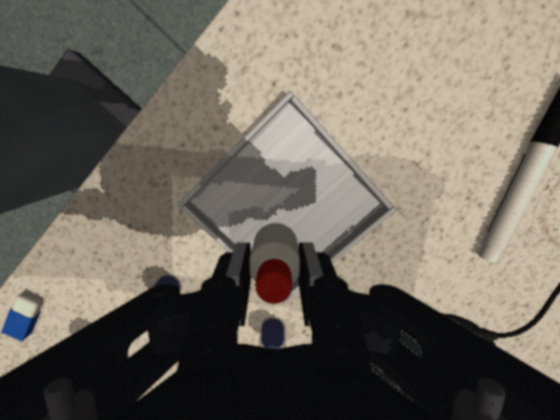

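```bash
python3 - <<'E'
from h import *
c=camera("wrist")
a,b,d=[ray(c,u,v,.018) for u,v in [(290,95),(390,207),(185,207)]]; print(a,b,d,(b+d)/2)
E
python3 -m crank '[[0,40,5,0,0,0,-1],[0,20,0,0,0,0,-1],[0,0,0,0,0,0,-1],[0,0,0,0,0,0,-1]]'
python3 -c "
from h import *
go(.460,.411,.029)"
```

```text
[0.41165174 0.47613052 0.018     ] [0.51853265 0.47123305 0.018     ] [0.41013866 0.36793058 0.018     ] [0.46433565 0.41958182 0.018     ]
time: 7.85
position: [0.4601, 0.4134, 0.0356]
eef_rot: [0.657, -0.656, -0.265, 0.262]
contact_force: [0.2, 1.1, 0.2]
grip_width: 0.0234
t 7.8 pos [0.4601 0.4134 0.0356] yaw 43.76 w 23.4 F [0.2 1.1 0.2]
shift mm now-axes [-1.7  6.6 -1.6] tilt [ 0.22 -0.03]
```

```bash
python3 -m crank '[[0,4,0,0,0,0,-1],[0,3,0,0,0,0,-1],[0,0,0,0,0,0,-1],[0,0,0,0,0,0,-1]]'
python3 -c "
from h import *
go(.460,.411,.029)"
```

```text
time: 8.25
position: [0.4599, 0.4137, 0.0274]
eef_rot: [0.656, -0.656, -0.265, 0.262]
contact_force: [1.6, 0.4, 4.9]
grip_width: 0.0234
t 8.2 pos [0.4599 0.4137 0.0274] yaw 43.79 w 23.4 F [1.6 0.4 4.9]
shift mm now-axes [-1.8 -1.6 -2. ] tilt [ 0.21 -0.02]
```

Contact at about 5 N; release slowly and rise.

```bash
python3 -m crank '[[0,-1,0,0,0,0,-0.2],[0,0,0,0,0,0,0],[0,0,0,0,0,0,0.1],[0,0,0,0,0,0,0.1],[0,-15,0,0,0,0,0.1],[0,-40,0,0,0,0,0.1],[0,-40,0,0,0,0,0.1],[0,-50,0,0,0,0,0.1]]'
python3 - <<'E'
from h import *
c=snap("wrist","w6.png");go(.532,.3255,.1)
E
```

```text
time: 9.05
position: [0.4581, 0.4123, 0.1724]
eef_rot: [-0.656, 0.656, 0.263, -0.265]
contact_force: [0.7, 0.6, 0.7]
grip_width: 0.0468
t 9.1 pos [0.4606 0.4143 0.1847] yaw 43.79 w 47.0 F [-0.8  0.4  7.3]
shift mm now-axes [ -11.1   84.7 -113.5] tilt [ 0.77 -0.07]
```

View pics/w6.png

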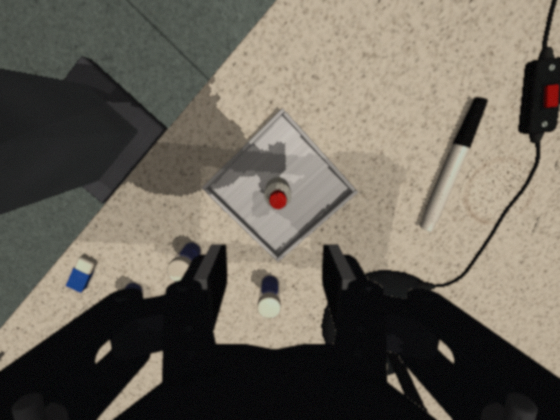

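```bash
python3 -m crank '[[-48,0,0,0,0,0,0.1],[-48,0,0,0,0,0,0.1],[-47,0,0,0,0,0,0.1],[0,0,-42,0,5.5,0,0.1],[0,0,-42,0,6,0,0.1],[0,0,-42,0,6,0,0.1],[0,0,0,0,0,0,0.1],[0,0,0,0,0,0,0.1]]'
python3 - <<'E'
from h import *
c=snap("wrist","w7.png");go(.426,.212,.1); np.savez("pics/w7.npz",**c)
E
```

```text
time: 9.9
position: [0.4335, 0.2146, 0.1724]
eef_rot: [0.689, -0.688, -0.161, 0.16]
contact_force: [0.1, 0.2, 0.0]
grip_width: 0.0468
t 9.9 pos [0.4331 0.2154 0.1723] yaw 26.31 w 46.8 F [-0.2  0.2  0. ]
shift mm now-axes [-8.  72.2  0.1] tilt [0.05 0.03]
```

View pics/w7.png

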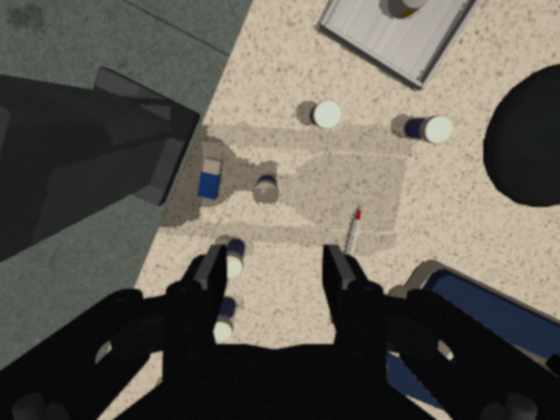

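```bash
python3 - <<'E'
from h import *
c=dict(np.load("pics/w7.npz"))
im=c["pixels"][:,:,::-1]; cv2.imwrite("pics/w7c.png",cv2.resize(im[150:350,190:310],None,fx=4,fy=3,interpolation=cv2.INTER_CUBIC))
for u,v in [(265,192),(232,266),(222,331)]: print(ray(c,u,v,.05).round(4))
E
```

```text
[0.4218 0.2177 0.05  ]
[0.4249 0.1395 0.05  ]
[0.4452 0.0697 0.05  ]
```

View pics/w7c.png

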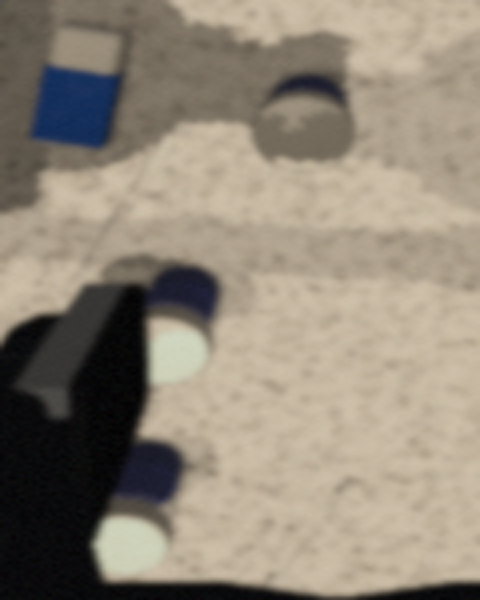

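```bash
python3 -m crank '[[-8,30,3,0,0,0,0.1],[0,45,0,0,0,0,0.1],[0,40,0,0,0,0,0.1],[0,20,0,0,0,0,0.1],[0,8,0,0,0,0,0.1],[0,0,0,0,0,0,0.1],[0,0,0,0,0,0,0.1]]'
python3 - <<'E'
from h import *
c=snap("wrist","w8.png");go(.424,.2145,.027)
E
```

```text
time: 10.65
position: [0.4253, 0.2153, 0.0303]
eef_rot: [0.689, -0.688, -0.162, 0.16]
contact_force: [0.1, -0.5, 0.5]
grip_width: 0.0469
t 10.7 pos [0.4256 0.2152 0.0306] yaw 26.34 w 47.0 F [ 0.4 -0.2 -0.4]
shift mm now-axes [-1.8  3.6  0.1] tilt [ 0.18 -0.01]
```

View pics/w8.png

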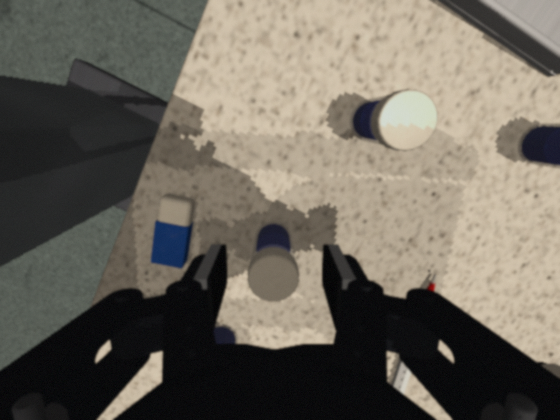

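```bash
python3 -m crank '[[0,2,0,0,0,0,0.1],[0,0,0,0,0,0,0.1],[0,0,0,0,0,0,-1],[0,0,0,0,0,0,-1],[0,0,0,0,0,0,-1],[0,0,0,0,0,0,-1],[0,0,0,0,0,0,-1],[0,0,0,0,0,0,-1]]' 40
python3 -c "
from h import *
go(.4,.2,.18)"
```

```text
time: 11.5
position: [0.4249, 0.2144, 0.027]
eef_rot: [0.689, -0.689, -0.161, 0.161]
contact_force: [0.1, -0.1, 4.6]
grip_width: 0.0219
t 11.5 pos [0.4249 0.2144 0.027 ] yaw 26.29 w 21.9 F [ 0.1 -0.1  4.6]
shift mm now-axes [ -28.6 -153.1   -1.9] tilt [ 0.04 -0.01]
```

```bash
python3 -m crank '[[0,-10,0,0,0,0,-1],[0,-40,0,0,0,0,-1],[0,-50,0,0,0,0,-1],[0,-50,0,0,0,0,-1],[-40,-20,0,0,0,0,-1],[-30,0,-20,0,2,0,-1],[0,0,-43,0,6,0,-1],[0,0,-43,0,6,0,-1]]'
python3 -m crank '[[0,0,-43,0,6,0,-1],[0,0,-43,0,6,0,-1],[0,0,-43,0,5.7,0,-1],[0,0,-10,0,0,0,-1],[0,0,0,0,0,0,-1]]'
python3 - <<'E'
from h import *
go(.6234,-.1465,.12,-5.4)
c=snap("wrist","w9.png");
E
```

```text
time: 12.3
position: [0.4017, 0.0846, 0.1974]
eef_rot: [0.703, -0.703, -0.076, 0.074]
contact_force: [1.4, 0.6, -0.3]
grip_width: 0.0215
time: 12.8
position: [0.4148, -0.0534, 0.1965]
eef_rot: [0.706, -0.706, 0.034, -0.034]
contact_force: [0.5, -1.1, -0.2]
grip_width: 0.022
t 12.8 pos [ 0.4148 -0.0534  0.1965] yaw -5.53 w 22.0 F [ 0.5 -1.1 -0.2]
shift mm now-axes [216.7  76.4 -72.6] tilt [-0.03  0.01]
turn wy -0.1 ; shift in turned axes [216.5  76.4 -73.1]
```

View pics/w9.png

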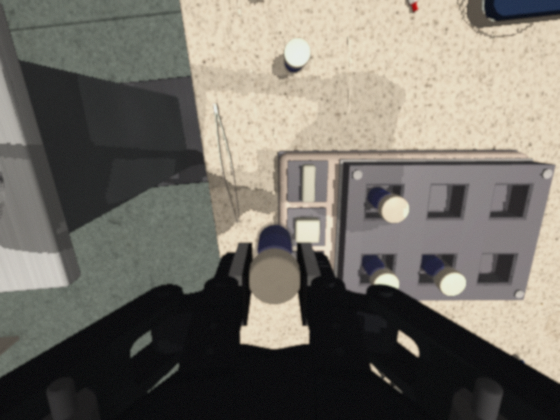

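```bash
python3 -m crank '[[36,0,-24,0,0,0,-1],[45,0,-24,0,0,0,-1],[45,0,-24,0,0,0,-1],[45,0,0,0,0,0,-1],[45,20,0,0,0,0,-1],[0,40,0,0,0,0,-1],[0,10,0,0,0,0,-1],[0,0,0,0,0,0,-1]]'
python3 - <<'E'
from h import *
go(.6234,-.1465,.12,-5.4)
c=snap("wrist","w10.png");
np.savez("pics/w10.npz",**c)
go(.6234,-.1465,.12,-5.4)
E
```

```text
time: 13.65
position: [0.6204, -0.141, 0.1239]
eef_rot: [0.707, -0.706, 0.034, -0.03]
contact_force: [-0.1, 0.3, 1.0]
grip_width: 0.0215
t 13.7 pos [ 0.6204 -0.141   0.1239] yaw -5.26 w 21.5 F [-0.1  0.3  1. ]
shift mm now-axes [ 3.6  3.8 -5.2] tilt [-0.32  0.08]
turn wy 0.1 ; shift in turned axes [ 3.6  3.8 -5.2]
t 13.7 pos [ 0.6212 -0.1417  0.127 ] yaw -5.30 w 21.8 F [-0.2  0.4  0.2]
shift mm now-axes [ 2.7  7.  -4.6] tilt [-0.05  0.02]
turn wy 0.1 ; shift in turned axes [ 2.7  7.  -4.6]
```

View pics/w10.png

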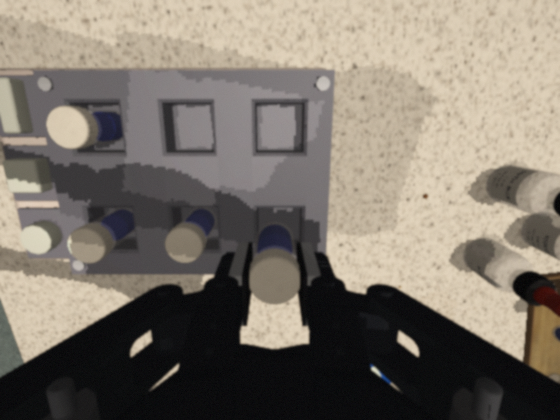

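```bash
python3 - <<'E'
from h import *
c=dict(np.load("pics/w10.npz")); 
im=c["pixels"][:,:,::-1]; cv2.imwrite("pics/w10c.png",cv2.resize(im[60:290,140:350],None,fx=3.4,fy=2.6,interpolation=cv2.INTER_CUBIC))
E
```

```text
(no output)
```

View pics/w10c.png

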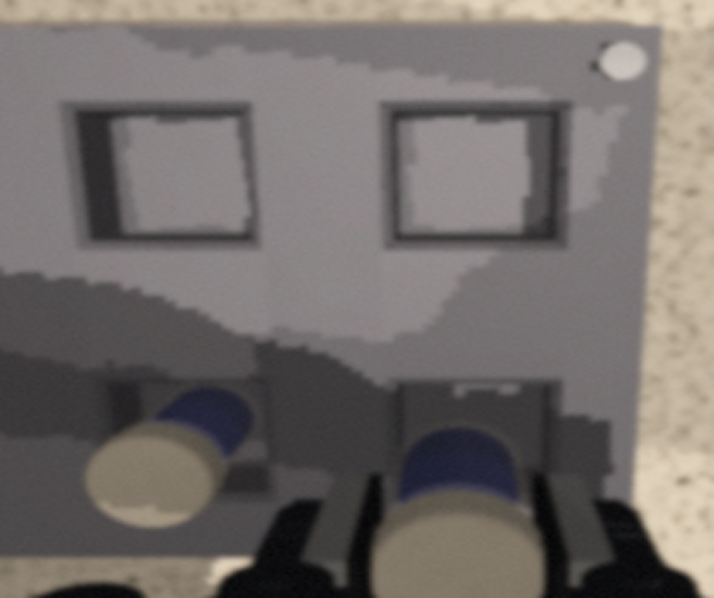

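```bash
python3 - <<'E'
from h import *
c=dict(np.load("pics/w10.npz")); 
for u,v in [(280.3,127.3),(187.9,127),(195.9,228.2),(280.3,228)]: print(ray(c,u,v,.066).round(4))
# vial bottom: front/visible
print(ray(c,275,270,.1478).round(4), "cap centre at z=.15")
E
```

```text
[ 0.6278 -0.0775  0.066 ]
[ 0.5697 -0.0719  0.066 ]
[ 0.5639 -0.1394  0.066 ]
[ 0.6219 -0.1445  0.066 ]
[ 0.6196 -0.1339  0.1478] cap centre at z=.15
```

```bash
python3 - <<'E'
from h import *
c=snap("wrist","w11.png",(225,225,325,315),7); np.savez("pics/w11.npz",**c)
for v in (274,277,280): print(ray(c,275,v,.150).round(4))
st()
E
```

```text
[ 0.6201 -0.1369  0.15  ]
[ 0.62   -0.1383  0.15  ]
[ 0.6198 -0.1398  0.15  ]
13.75 [ 0.6218 -0.1423  0.1292] [[0.996, 0.003, 0.093], [-0.093, -0.001, 0.996], [0.003, -1.0, -0.0]] [ 0.22197469 -0.16938435  0.32969655] 0.021950503954382347
```

View pics/w11.png

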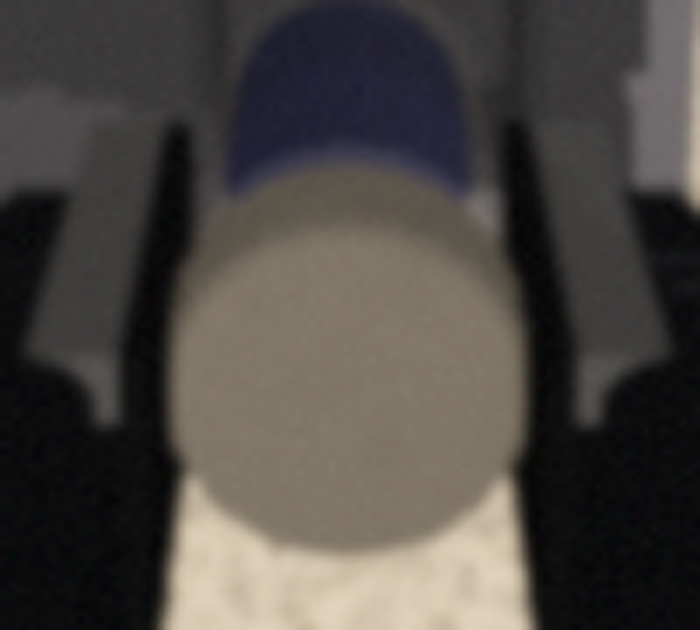

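```bash
python3 -m crank '[[2,0,-4.5,0,0,0,-1],[0,0,0,0,0,0,-1],[0,20,0,0,0,0,-1],[0,15,0,0,0,0,-1],[0,0,0,0,0,0,-1],[0,0,0,0,0,0,-1]]'
python3 - <<'E'
from h import *
go(.6234,-.1465,.072,-5.4)
c=snap("wrist","w12.png",(190,160,360,315),4)
E
```

```text
time: 14.35
position: [0.6229, -0.148, 0.0914]
eef_rot: [0.706, -0.706, 0.034, -0.033]
contact_force: [0.4, 0.0, 0.8]
grip_width: 0.0217
t 14.3 pos [ 0.6229 -0.148   0.0914] yaw -5.42 w 21.7 F [0.4 0.  0.8]
shift mm now-axes [ 0.4 19.4  1.5] tilt [-0.04  0.01]
turn wy -0.0 ; shift in turned axes [ 0.4 19.4  1.5]
```

View pics/w12.png

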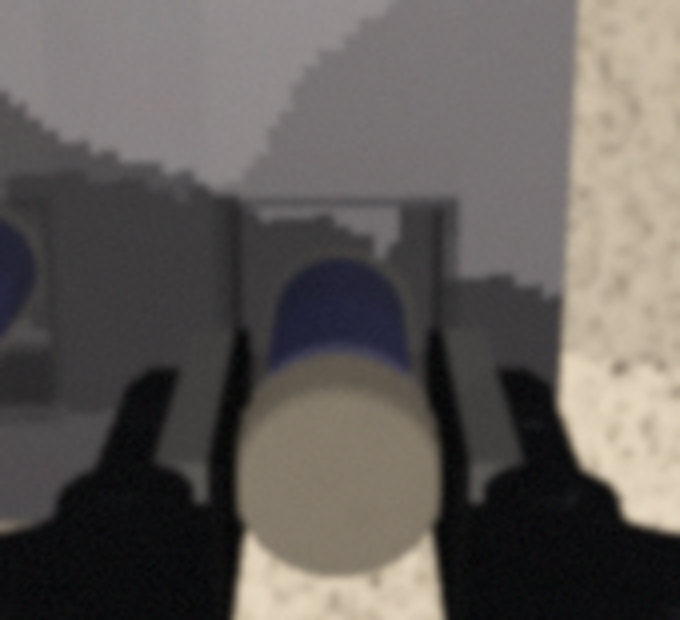

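```bash
python3 - <<'E'
from h import *
c=camera("wrist")
f=lambda u,v:((u+.5)/4+190-.5,(v+.5)/4+160-.5)
print("rim +y",ray(c,*f(341,200),.066).round(4),"L",ray(c,*f(235,300),.066).round(4),"R",ray(c,*f(447,300),.066).round(4))
print("vial bottom +y edge",ray(c,*f(340,258),.0644).round(4))
print("cap top",ray(c,*f(339,480),.1144).round(4)); st()
im=c["pixels"][:,:,::-1]; cv2.imwrite("pics/w12c.png",cv2.resize(im[195:285,235:320],None,fx=7,fy=6.5,interpolation=cv2.INTER_CUBIC))
E
```

```text
rim +y [ 0.6236 -0.129   0.066 ] L [ 0.6068 -0.1426  0.066 ] R [ 0.6376 -0.1456  0.066 ]
vial bottom +y edge [ 0.6226 -0.1382  0.0644]
cap top [ 0.6217 -0.1463  0.1144]
14.45 [ 0.6236 -0.1481  0.0926] [[0.996, 0.001, 0.094], [-0.094, -0.0, 0.996], [0.001, -1.0, -0.0]] [ 0.11254316 -0.02856928 -0.65827665] 0.02182518779917743
```

View pics/w12c.png

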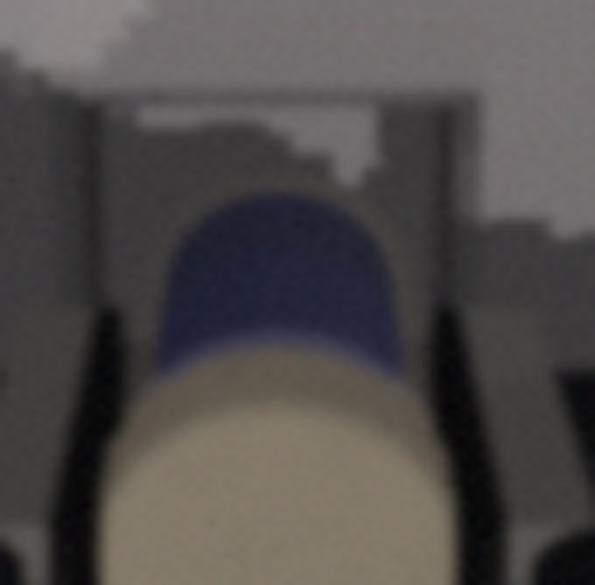

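```bash
python3 -m crank '[[0,0,2.2,0,0,0,-1],[0,0,0,0,0,0,-1],[0,8,0,0,0,0,-1],[0,6,0,0,0,0,-1],[0,0,0,0,0,0,-1],[0,0,0,0,0,0,-1]]'
python3 - <<'E'
from h import *
go(.6234,-.1465,.072,-5.4)
E
```

```text
time: 15.05
position: [0.6231, -0.1457, 0.0768]
eef_rot: [0.706, -0.706, 0.034, -0.033]
contact_force: [-0.8, -0.6, 0.4]
grip_width: 0.0216
t 15.1 pos [ 0.6231 -0.1457  0.0768] yaw -5.41 w 21.6 F [-0.8 -0.6  0.4]
shift mm now-axes [ 0.4  4.8 -0.8] tilt [-0.07  0.01]
turn wy -0.0 ; shift in turned axes [ 0.4  4.8 -0.8]
```

```bash
python3 -m crank '[[0,3,0,0,0,0,-1],[0,2,0,0,0,0,-1],[0,0,0,0,0,0,-1],[0,0,0,0,0,0,-1]]'
python3 - <<'E'
from h import *
go(.6234,-.1465,.072,-5.4)
c=snap("wrist","w13.png",(190,160,360,315),4)
E
```

```text
time: 15.45
position: [0.6234, -0.1457, 0.0725]
eef_rot: [0.706, -0.706, 0.033, -0.033]
contact_force: [0.9, -0.4, 0.3]
grip_width: 0.0216
t 15.4 pos [ 0.6234 -0.1457  0.0725] yaw -5.41 w 21.6 F [ 0.9 -0.4  0.3]
shift mm now-axes [ 0.1  0.5 -0.7] tilt [-0.  0.]
turn wy -0.0 ; shift in turned axes [ 0.1  0.5 -0.7]
```

View pics/w13.png

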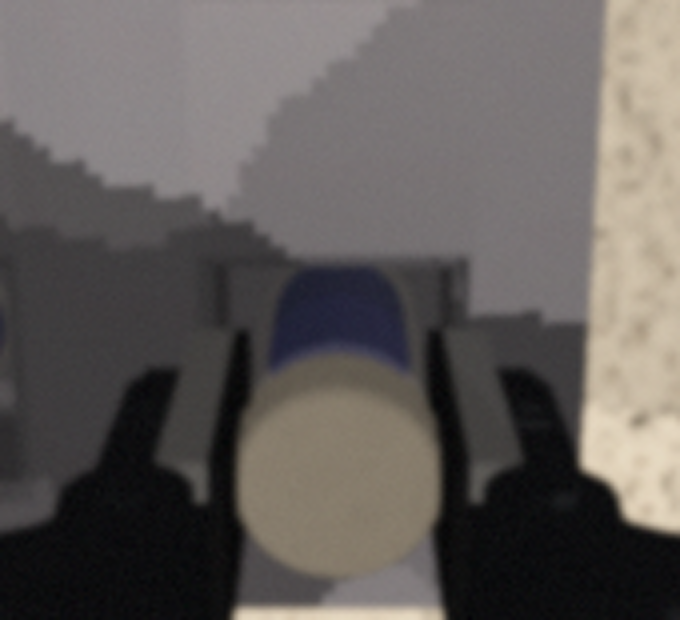

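```bash
python3 -m crank '[[0,1.5,0,0,0,0,-1],[0,1,0,0,0,0,-1],[0,0,0,0,0,0,-1],[0,0,0,0,0,0,-1]]'
```

```text
time: 15.9
position: [0.6238, -0.1458, 0.071]
eef_rot: [-0.706, 0.706, -0.033, 0.034]
contact_force: [-1.2, -0.3, 5.0]
grip_width: 0.0217
```

```bash
python3 -m crank '[[0,0,0,0,0,0,-0.3],[0,0,0,0,0,0,-0.1],[0,0,0,0,0,0,-0.1],[0,0,0,0,0,0,-0.1],[0,-15,0,0,0,0,-0.1],[0,-30,0,0,0,0,-0.1],[0,-40,0,0,0,0,0],[0,-40,0,0,0,0,0]]'
python3 - <<'E'
from h import *
c=snap("wrist","w14.png"); go(.4235,.137,.2)
E
```

```text
time: 16.7
position: [0.6231, -0.1457, 0.1972]
eef_rot: [0.706, -0.706, 0.033, -0.033]
contact_force: [0.7, -0.8, -0.4]
grip_width: 0.0425
t 16.8 pos [ 0.6252 -0.1463  0.2068] yaw -5.40 w 42.6 F [-2.  -0.   4.9]
shift mm now-axes [-227.5    3.4  263. ] tilt [ 0.7  -0.14]
```

View pics/w14.png

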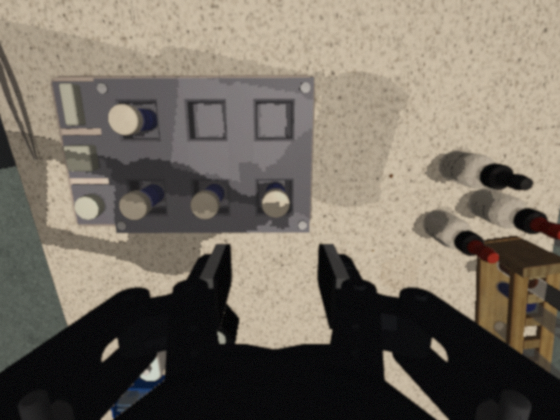

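```bash
python3 -m crank '[[-45,0,0,0,0,0,0.1],[-45,0,0,0,0,0,0.1],[-45,0,0,0,0,0,0.1],[-45,0,8,0,0,0,0.1],[-30,0,40,0,0,0,0.1],[0,0,45,0,-6,0,0.1],[0,0,45,0,-6,0,0.1],[0,0,45,0,-6,0,0.1]]'
python3 -m crank '[[0,0,40,0,-5,0,0.1],[0,0,0,0,0,0,0.1],[0,0,0,0,0,0,0.1]]'
python3 - <<'E'
from h import *
c=snap("wrist","w15.png"); go(.4235,.137,.1); np.savez("pics/w15.npz",**c)
E
```

```text
time: 17.55
position: [0.4173, 0.0578, 0.1964]
eef_rot: [-0.703, 0.703, 0.08, -0.078]
contact_force: [0.7, 0.4, -0.3]
grip_width: 0.0467
time: 17.85
position: [0.4088, 0.0959, 0.196]
eef_rot: [-0.699, 0.699, 0.109, -0.108]
contact_force: [-0.2, -0.8, -0.7]
grip_width: 0.0471
t 17.9 pos [0.409  0.0951 0.1958] yaw 17.57 w 46.9 F [-0.6 -0.3  0.3]
shift mm now-axes [26.4 95.8 35.7] tilt [ 0.07 -0.05]
```

View pics/w15.png

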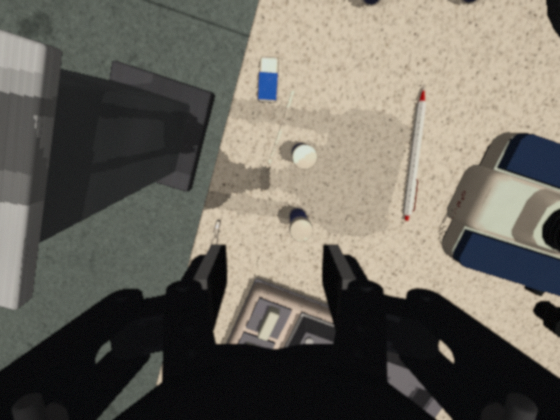

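```bash
python3 - <<'E'
from h import *
c=dict(np.load("pics/w15.npz"))
for u,v in [(304,155),(302,229)]: print(ray(c,u,v,.05).round(4))
go(.4255,.137,.03); go(.447,.0675,.03)
E
```

```text
[0.4226 0.1394 0.05  ]
[0.4446 0.07   0.05  ]
t 17.9 pos [0.409  0.0951 0.1958] yaw 17.57 w 46.9 F [-0.6 -0.3  0.3]
shift mm now-axes [ 28.2 165.8  35.1] tilt [ 0.07 -0.05]
t 17.9 pos [0.409  0.0951 0.1958] yaw 17.57 w 46.9 F [-0.6 -0.3  0.3]
shift mm now-axes [ 27.7 165.9 -37.6] tilt [ 0.07 -0.05]
```

```bash
python3 -m crank '[[28,10,35,0,0,0,0.1],[0,40,0,0,0,0,0.1],[0,40,0,0,0,0,0.1],[0,40,0,0,0,0,0.1],[0,25,0,0,0,0,0.1],[0,11,0,0,0,0,0.1],[0,0,0,0,0,0,0.1],[0,0,0,0,0,0,0.1]]'
python3 - <<'E'
from h import *
c=snap("wrist","w16.png"); go(.4255,.1365,.028)
E
```

```text
time: 18.7
position: [0.426, 0.1367, 0.0307]
eef_rot: [0.699, -0.699, -0.108, 0.107]
contact_force: [-0.3, 0.6, 1.2]
grip_width: 0.0469
t 18.8 pos [0.4264 0.137  0.0311] yaw 17.53 w 46.9 F [-0.2 -0.5  0.3]
shift mm now-axes [-1.   3.1 -0.2] tilt [ 0.19 -0.02]
```

View pics/w16.png

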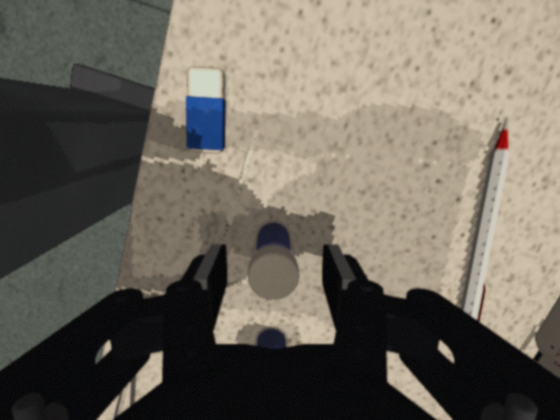

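```bash
python3 -m crank '[[0,2,0,0,0,0,0.1],[0,0,0,0,0,0,0.1],[0,0,0,0,0,0,-1],[0,0,0,0,0,0,-1],[0,0,0,0,0,0,-1],[0,0,0,0,0,0,-1],[0,0,0,0,0,0,-1],[0,0,0,0,0,0,-1]]' 40
python3 -m crank '[[0,-10,0,0,0,0,-1],[0,-40,0,0,0,0,-1],[0,-50,0,0,0,0,-1],[0,-50,0,0,0,0,-1],[-20,-20,0,0,2,0,-1],[0,0,-42,0,6,0,-1],[0,0,-43,0,7,0,-1],[0,0,-43,0,8,0,-1]]'
python3 -m crank '[[0,0,-30,0,0,0,-1],[0,0,0,0,0,0,-1],[0,0,0,0,0,0,-1]]'
python3 - <<'E'
from h import *
go(.6295,-.0783,.125,-5.4)
E
```

```text
time: 19.55
position: [0.4252, 0.1373, 0.0276]
eef_rot: [0.699, -0.699, -0.108, 0.108]
contact_force: [-0.2, 0.4, 5.4]
grip_width: 0.0217
time: 20.35
position: [0.4263, 0.0042, 0.1973]
eef_rot: [-0.706, 0.706, -0.035, 0.035]
contact_force: [0.1, -0.4, -0.4]
grip_width: 0.0219
time: 20.65
position: [0.4232, -0.0248, 0.197]
eef_rot: [0.706, -0.706, 0.034, -0.034]
contact_force: [-0.8, -0.2, -0.7]
grip_width: 0.0219
t 20.6 pos [ 0.4232 -0.0248  0.197 ] yaw -5.50 w 21.9 F [-0.8 -0.2 -0.7]
shift mm now-axes [210.5  71.9 -33.5] tilt [-0.02  0.03]
turn wy -0.1 ; shift in turned axes [210.4  71.9 -33.9]
```

```bash
python3 -m crank '[[40,0,-17,0,0,0,-1],[45,0,-17,0,0,0,-1],[45,0,0,0,0,0,-1],[45,10,0,0,0,0,-1],[35,20,0,0,0,0,-1],[0,38,0,0,0,0,-1],[0,0,0,0,0,0,-1],[0,0,0,0,0,0,-1]]'
python3 - <<'E'
from h import *
go(.6295,-.0783,.125,-5.4)
E
```

```text
time: 21.45
position: [0.6286, -0.0767, 0.1285]
eef_rot: [0.707, -0.706, 0.034, -0.032]
contact_force: [0.8, 0.3, 0.7]
grip_width: 0.0215
t 21.4 pos [ 0.6286 -0.0767  0.1285] yaw -5.31 w 21.5 F [0.8 0.3 0.7]
shift mm now-axes [ 1.   3.4 -1.5] tilt [-0.16  0.03]
turn wy 0.1 ; shift in turned axes [ 1.   3.4 -1.5]
```

```bash
python3 -m crank '[[0.5,0,-1.5,0,0,0,-1],[0,20,0,0,0,0,-1],[0,15,0,0,0,0,-1],[0,0,0,0,0,0,-1],[0,0,0,0,0,0,-1]]'
python3 - <<'E'
from h import *
go(.6295,-.0783,.0715,-5.4)
c=snap("wrist","w17.png",(190,160,360,315),4)
E
```

```text
time: 21.95
position: [0.6295, -0.0797, 0.0949]
eef_rot: [-0.706, 0.706, -0.033, 0.034]
contact_force: [0.7, -0.0, 0.8]
grip_width: 0.0218
t 21.9 pos [ 0.6295 -0.0797  0.0949] yaw -5.41 w 21.8 F [ 0.7 -0.   0.8]
shift mm now-axes [-0.2 23.4  1.4] tilt [ 0.03 -0.  ]
turn wy -0.0 ; shift in turned axes [-0.2 23.4  1.4]
```

View pics/w17.png

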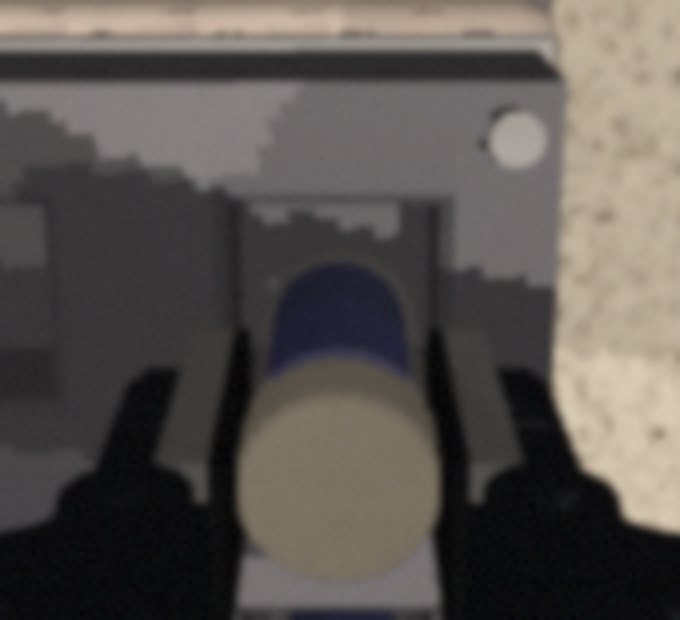

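```bash
python3 -m crank '[[0,0,2.5,0,0,0,-1],[0,0,0,0,0,0,-1],[0,8,0,0,0,0,-1],[0,8,0,0,0,0,-1],[0,4,0,0,0,0,-1],[0,0,0,0,0,0,-1],[0,0,0,0,0,0,-1]]'
python3 - <<'E'
from h import *
go(.6295,-.0783,.0715,-5.4)
E
```

```text
time: 22.7
position: [0.6297, -0.0772, 0.0737]
eef_rot: [0.706, -0.706, 0.034, -0.033]
contact_force: [0.4, 0.1, 0.1]
grip_width: 0.0217
t 22.7 pos [ 0.6297 -0.0772  0.0737] yaw -5.41 w 21.7 F [0.4 0.1 0.1]
shift mm now-axes [-0.1  2.2 -1.1] tilt [-0.03  0.  ]
turn wy -0.0 ; shift in turned axes [-0.1  2.2 -1.1]
```

```bash
python3 -m crank '[[0,2,0,0,0,0,-1],[0,1.5,0,0,0,0,-1],[0,0,0,0,0,0,-1],[0,0,0,0,0,0,-1]]'
```

```text
time: 23.1
position: [0.6303, -0.0773, 0.0716]
eef_rot: [-0.706, 0.706, -0.033, 0.034]
contact_force: [-0.7, -0.2, 5.0]
grip_width: 0.0219
```

```bash
python3 -m crank '[[0,0,0,0,0,0,-0.3],[0,0,0,0,0,0,-0.1],[0,0,0,0,0,0,-0.1],[0,0,0,0,0,0,-0.1],[0,-15,0,0,0,0,-0.1],[0,-30,0,0,0,0,-0.1],[0,-40,0,0,0,0,0],[0,-40,0,0,0,0,0]]'
python3 - <<'E'
from h import *
c=snap("wrist","w18.png"); go(.4475,.067,.2)
E
```

```text
time: 23.9
position: [0.6295, -0.0771, 0.1977]
eef_rot: [-0.706, 0.706, -0.033, 0.033]
contact_force: [0.5, 0.2, -0.4]
grip_width: 0.0425
t 23.9 pos [ 0.6317 -0.0775  0.2072] yaw -5.41 w 42.5 F [-1.9 -0.4  6.1]
shift mm now-axes [-197.     4.6  126.6] tilt [ 0.71 -0.06]
```

View pics/w18.png

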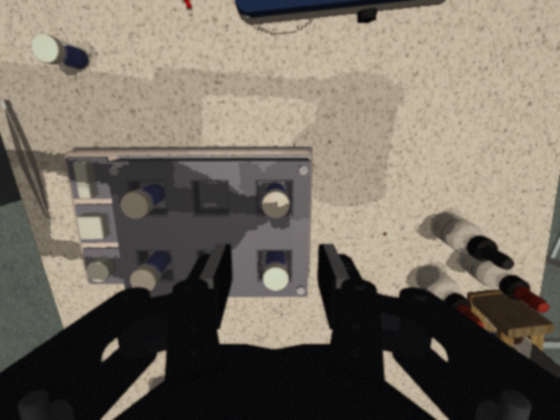

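```bash
python3 -m crank '[[-45,0,0,0,0,0,0.1],[-45,0,15,0,0,0,0.1],[-45,0,20,0,0,0,0.1],[-32,0,35,0,0,0,0.1],[-30,0,40,0,0,0,0.1],[0,20,16,0,0,0,0.1],[0,40,0,0,0,0,0.1],[0,0,0,0,0,0,0.1]]'
python3 - <<'E'
from h import *
c=snap("wrist","w19.png"); go(.4475,.067,.03);np.savez("pics/w19.npz",**c)
E
```

```text
time: 24.75
position: [0.4428, 0.0672, 0.1311]
eef_rot: [-0.706, 0.707, -0.036, 0.03]
contact_force: [-0.5, -0.5, -0.6]
grip_width: 0.047
t 24.8 pos [0.4441 0.0669 0.1341] yaw -5.37 w 47.0 F [0.5 0.6 0.4]
shift mm now-axes [  3.9 104.    0.6] tilt [-0.25 -0.05]
```

View pics/w19.png

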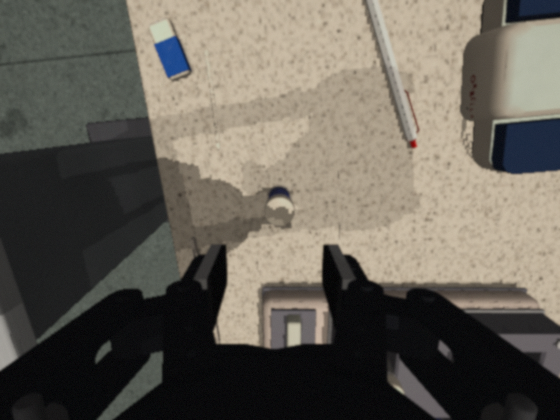

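```bash
python3 -m crank '[[3,30,0,0,0,0,0.1],[0,40,0,0,0,0,0.1],[0,25,0,0,0,0,0.1],[0,9,0,0,0,0,0.1],[0,0,0,0,0,0,0.1],[0,0,0,0,0,0,0.1]]'
python3 - <<'E'
from h import *
c=snap("wrist","w20.png"); go(.4475,.067,.028)
E
```

```text
time: 25.4
position: [0.4501, 0.0664, 0.0341]
eef_rot: [0.706, -0.706, 0.032, -0.035]
contact_force: [1.3, 0.1, 0.7]
grip_width: 0.0468
t 25.4 pos [0.4502 0.0665 0.0342] yaw -5.43 w 46.8 F [0.9 0.3 0.8]
shift mm now-axes [-2.8  6.2  0.3] tilt [0.22 0.04]
```

View pics/w20.png

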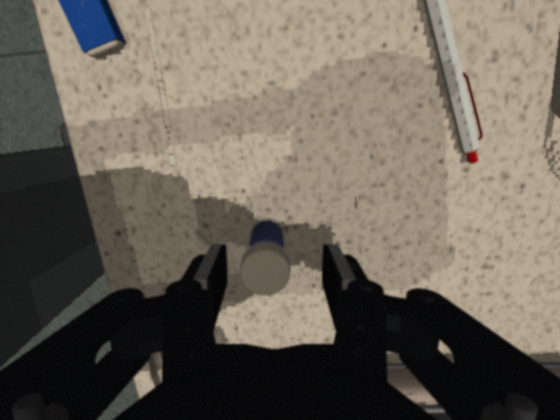

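```bash
python3 -m crank '[[-3,3,1,0,0,0,0.1],[0,2.5,0,0,0,0,0.1],[0,0,0,0,0,0,0.1],[0,0,0,0,0,0,-1],[0,0,0,0,0,0,-1],[0,0,0,0,0,0,-1],[0,0,0,0,0,0,-1],[0,0,0,0,0,0,-1]]' 40
python3 -m crank '[[0,0,0,0,0,0,-1],[0,-10,0,0,0,0,-1],[0,-40,0,0,0,0,-1],[0,-50,0,0,0,0,-1],[0,-50,0,0,0,0,-1],[0,-20,0,0,0,0,-1],[0,0,0,0,0,0,-1],[0,0,0,0,0,0,-1]]'
python3 - <<'E'
from h import *
go(.572,-.0725,.125,-5.4)
E
```

```text
time: 26.25
position: [0.4459, 0.0678, 0.0263]
eef_rot: [0.706, -0.706, 0.033, -0.034]
contact_force: [-0.4, -0.5, 1.4]
grip_width: 0.022
time: 27.05
position: [0.4457, 0.0678, 0.196]
eef_rot: [-0.706, 0.706, -0.033, 0.033]
contact_force: [-0.1, 0.4, -0.3]
grip_width: 0.0218
t 27.1 pos [0.4457 0.0678 0.196 ] yaw -5.41 w 21.8 F [-0.1  0.4 -0.3]
shift mm now-axes [ 139.    71.  -127.7] tilt [ 0.01 -0.  ]
turn wy -0.0 ; shift in turned axes [ 138.9   71.  -127.8]
```

```bash
python3 -m crank '[[0,0,-40,0,0,0,-1],[20,0,-44,0,0,0,-1],[40,0,-43,0,0,0,-1],[45,0,0,0,0,0,-1],[34,20,0,0,0,0,-1],[0,40,0,0,0,0,-1],[0,10,0,0,0,0,-1],[0,0,0,0,0,0,-1]]'
python3 -m crank '[[0,0,0,0,0,0,-1],[0,0,0,0,0,0,-1]]'
python3 - <<'E'
from h import *
go(.572,-.0718,.095,-5.4)
c=snap("wrist","w21.png")
E
```

```text
time: 27.85
position: [0.5644, -0.0644, 0.1218]
eef_rot: [0.707, -0.706, 0.036, -0.03]
contact_force: [-0.6, 0.7, -0.1]
grip_width: 0.0218
time: 28.05
position: [0.5674, -0.0648, 0.1287]
eef_rot: [-0.706, 0.707, -0.032, 0.035]
contact_force: [-0.2, -0.0, 0.3]
grip_width: 0.0215
t 28.1 pos [ 0.5674 -0.0648  0.1287] yaw -5.40 w 21.5 F [-0.2 -0.   0.3]
shift mm now-axes [ 5.1 33.8 -6.5] tilt [ 0.23 -0.02]
turn wy 0.0 ; shift in turned axes [ 5.1 33.8 -6.5]
```

View pics/w21.png

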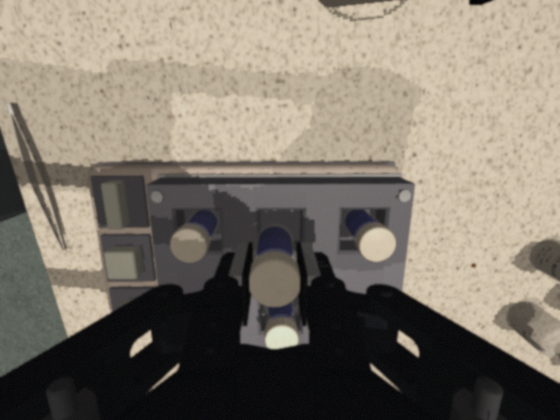

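```bash
python3 -m crank '[[5,0,-6,0,0,0,-1],[0,0,0,0,0,0,-1],[0,20,0,0,0,0,-1],[0,14,0,0,0,0,-1],[0,0,0,0,0,0,-1],[0,0,0,0,0,0,-1]]'
python3 - <<'E'
from h import *
go(.572,-.0718,.0715,-5.4)
c=snap("wrist","w22.png",(190,160,360,315),4)
E
```

```text
time: 28.7
position: [0.5709, -0.0712, 0.0917]
eef_rot: [0.706, -0.706, 0.034, -0.033]
contact_force: [-0.6, -0.5, 0.2]
grip_width: 0.0218
t 28.7 pos [ 0.5709 -0.0712  0.0917] yaw -5.41 w 21.8 F [-0.6 -0.5  0.2]
shift mm now-axes [ 1.1 20.2 -0.5] tilt [-0.07  0.01]
turn wy -0.0 ; shift in turned axes [ 1.1 20.2 -0.5]
```

View pics/w22.png

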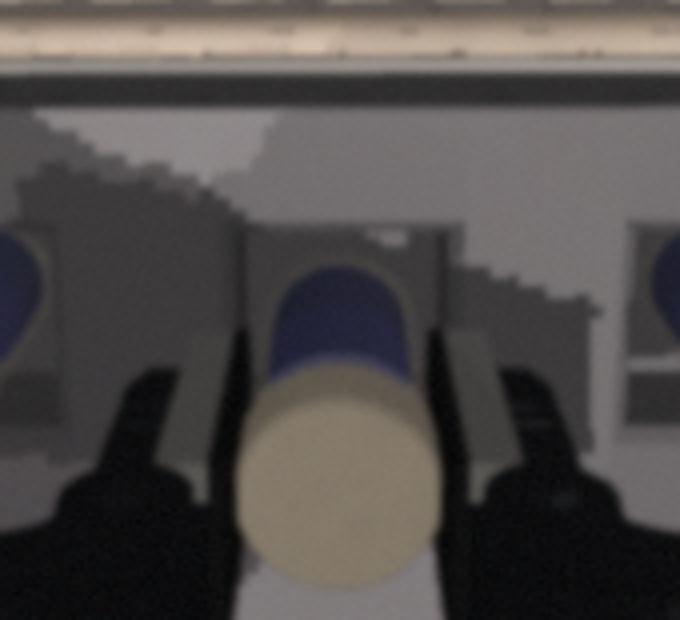

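```bash
python3 -m crank '[[0.8,8,-0.3,0,0,0,-1],[0,8,0,0,0,0,-1],[0,2,0,0,0,0,-1],[0,0,0,0,0,0,-1],[0,0,0,0,0,0,-1]]'
python3 -m crank '[[0,1.5,0,0,0,0,-1],[0,1.5,0,0,0,0,-1],[0,0,0,0,0,0,-1],[0,0,0,0,0,0,-1]]'
```

```text
time: 29.25
position: [0.572, -0.0716, 0.074]
eef_rot: [0.706, -0.706, 0.033, -0.033]
contact_force: [0.0, 0.1, 0.3]
grip_width: 0.0217
time: 29.65
position: [0.572, -0.0717, 0.071]
eef_rot: [-0.706, 0.706, -0.033, 0.033]
contact_force: [0.3, -0.1, -0.4]
grip_width: 0.0219
```

```bash
python3 -m crank '[[0,1,0,0,0,0,-1],[0,0.5,0,0,0,0,-1],[0,0,0,0,0,0,-1]]'
python3 -m crank '[[0,0,0,0,0,0,-0.3],[0,0,0,0,0,0,-0.1],[0,0,0,0,0,0,-0.1],[0,0,0,0,0,0,-0.1],[0,-15,0,0,0,0,-0.1],[0,-30,0,0,0,0,-0.1],[0,-40,0,0,0,0,0],[0,-40,0,0,0,0,0]]'
python3 -m crank '[[-45,0,0,0,0,0,-1],[-45,0,0,0,0,0,-1],[-20,0,0,0,0,0,-1],[0,0,0,0,0,0,-1],[0,0,0,0,0,0,-1],[0,0,0,0,0,0,-1]]'
python3 - <<'E'
from h import *
c=snap("wrist","w23.png"); go(.437,-.143,.08,-5.4); np.savez("pics/w23.npz",**c)
snap("top","t23.png",(90,150,450,290),2.2)
E
```

```text
time: 29.95
position: [0.5722, -0.0717, 0.0702]
eef_rot: [-0.706, 0.706, -0.033, 0.034]
contact_force: [-0.7, 0.8, 4.3]
grip_width: 0.0218
time: 30.75
position: [0.5717, -0.0716, 0.1967]
eef_rot: [0.706, -0.706, 0.033, -0.033]
contact_force: [0.7, 0.1, 0.4]
grip_width: 0.0428
time: 31.35
position: [0.4632, -0.0614, 0.195]
eef_rot: [-0.706, 0.706, -0.033, 0.034]
contact_force: [0.1, 0.7, -0.4]
grip_width: 0.0002
t 31.4 pos [ 0.4632 -0.0614  0.1947] yaw -5.40 w 0.2 F [ 0.2 -0.1 -0.4]
shift mm now-axes [-18.4 114.7 -83.7] tilt [0. 0.]
turn wy -0.0 ; shift in turned axes [-18.4 114.7 -83.7]
```

View pics/w23.png

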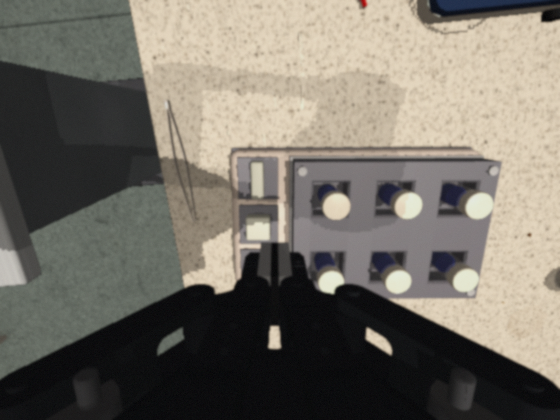

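View pics/t23.png

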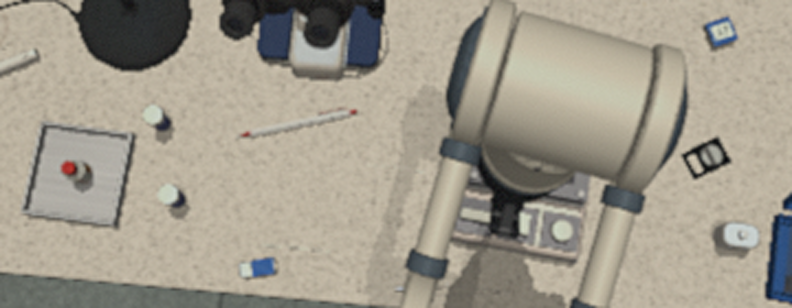

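```bash
python3 -m crank '[[-8,0,-41,0,0,0,-1],[-8,0,-41,0,0,0,-1],[0,40,0,0,0,0,-1],[0,45,0,0,0,0,-1],[0,30,0,0,0,0,-1],[0,0,0,0,0,0,-1],[0,0,0,0,0,0,-1]]'
python3 - <<'E'
from h import *
go(.4393,-.1415,.0515,-5.4); c=snap("wrist","w24.png")
E
```

```text
time: 32.15
position: [0.4391, -0.1414, 0.0799]
eef_rot: [0.706, -0.706, 0.034, -0.033]
contact_force: [0.4, 0.1, -0.3]
grip_width: -0.0
t 32.1 pos [ 0.4391 -0.1414  0.0799] yaw -5.40 w -0.0 F [ 0.4  0.1 -0.3]
shift mm now-axes [ 0.3 28.4 -0.1] tilt [-0.05  0.02]
turn wy -0.0 ; shift in turned axes [ 0.3 28.4 -0.1]
```

View pics/w24.png

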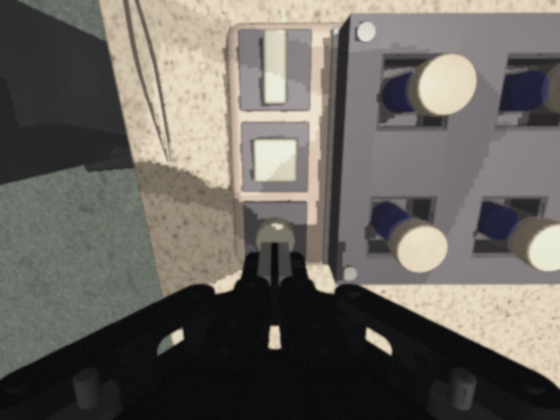

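```bash
python3 -m crank '[[0,14,0,0,0,0,-1],[0,12,0,0,0,0,-1],[0,0,0,0,0,0,-1],[0,0,0,0,0,0,-1]]'
python3 -m crank '[[0,3,0,0,0,0,-1],[0,3,0,0,0,0,-1],[0,0,0,0,0,0,-1],[0,0,0,0,0,0,-1]]'
python3 - <<'E'
from h import *
go(.4393,-.1415,.045,-5.4); c=snap("wrist","w25.png",(190,120,360,275),4)
E
```

```text
time: 32.6
position: [0.4386, -0.1412, 0.0532]
eef_rot: [0.706, -0.706, 0.034, -0.033]
contact_force: [-0.5, -0.1, 0.4]
grip_width: 0.0001
time: 33.0
position: [0.4393, -0.1416, 0.0482]
eef_rot: [-0.706, 0.706, -0.033, 0.034]
contact_force: [-0.2, -0.5, 2.4]
grip_width: -0.0001
t 33.0 pos [ 0.4393 -0.1416  0.0482] yaw -5.41 w -0.1 F [-0.2 -0.5  2.4]
shift mm now-axes [-0.   3.2  0.1] tilt [ 0.08 -0.02]
turn wy -0.0 ; shift in turned axes [-0.   3.2  0.1]
```

View pics/w25.png

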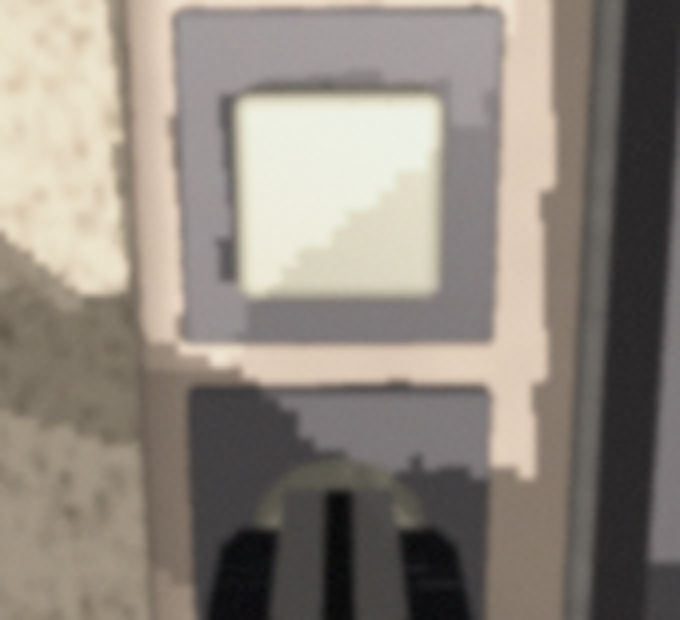

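Fingers sit on the round key and it resists. Press through to the stop.

```bash
python3 -m crank '[[0,2,0,0,0,0,-1],[0,2,0,0,0,0,-1],[0,0,0,0,0,0,-1],[0,0,0,0,0,0,-1]]'
python3 -m crank '[[0,2,0,0,0,0,-1],[0,1.5,0,0,0,0,-1],[0,0,0,0,0,0,-1],[0,0,0,0,0,0,-1]]'
```

```text
time: 33.45
position: [0.4393, -0.1416, 0.0449]
eef_rot: [-0.706, 0.707, -0.033, 0.034]
contact_force: [-2.0, 1.0, 10.3]
grip_width: -0.0005
time: 33.85
position: [0.4395, -0.1416, 0.0446]
eef_rot: [-0.706, 0.707, -0.032, 0.034]
contact_force: [-10.6, 3.2, 27.1]
grip_width: 0.0001
```

```bash
python3 -m crank '[[0,-5,0,0,0,0,-1],[0,-10,0,0,0,0,-1],[0,-15,0,0,0,0,-1],[0,0,24,0,0,0,-1],[0,0,24,0,0,0,-1],[0,0,0,0,0,0,-1],[0,0,0,0,0,0,-1],[0,0,0,0,0,0,-1]]'
python3 - <<'E'
from h import *
go(.4438,-.0937,.0525,-5.4); c=snap("wrist","w26.png",(190,120,360,275),4)
E
```

```text
time: 34.65
position: [0.4431, -0.0941, 0.0699]
eef_rot: [-0.706, 0.706, -0.034, 0.033]
contact_force: [0.7, -0.1, -0.1]
grip_width: -0.0
t 34.6 pos [ 0.4431 -0.0941  0.0699] yaw -5.42 w -0.0 F [ 0.7 -0.1 -0.1]
shift mm now-axes [ 0.6 17.4  0.5] tilt [-0.04 -0.02]
turn wy -0.0 ; shift in turned axes [ 0.6 17.4  0.5]
```

View pics/w26.png

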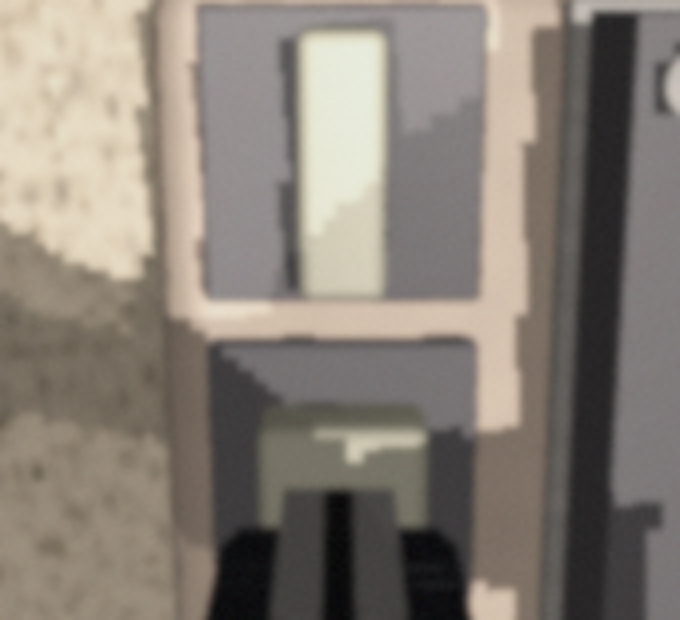

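Centred on the square key. Press to about 0.045, then a bit more.

```bash
python3 -m crank '[[0.5,10,0,0,0,0,-1],[0,8,0,0,0,0,-1],[0,3,0,0,0,0,-1],[0,3,0,0,0,0,-1],[0,0,0,0,0,0,-1],[0,0,0,0,0,0,-1]]'
python3 -m crank '[[0,2,0,0,0,0,-1],[0,1.5,0,0,0,0,-1],[0,0,0,0,0,0,-1],[0,0,0,0,0,0,-1]]'
```

```text
time: 35.3
position: [0.4436, -0.0939, 0.0463]
eef_rot: [-0.706, 0.706, -0.034, 0.033]
contact_force: [-2.9, -1.1, 4.3]
grip_width: 0.0
time: 35.7
position: [0.444, -0.0938, 0.0448]
eef_rot: [-0.706, 0.707, -0.033, 0.034]
contact_force: [-8.6, 0.6, 15.3]
grip_width: -0.0003
```

```bash
python3 -m crank '[[0,1,0,0,0,0,-1],[0,0,0,0,0,0,-1],[0,-5,0,0,0,0,-1],[0,-10,0,0,0,0,-1],[0,-15,0,0,0,0,-1],[0,0,24,0,0,0,-1],[0,0,24,0,0,0,-1],[0,0,0,0,0,0,-1]]'
python3 -m crank '[[0,0,0,0,0,0,-1],[0,0,0,0,0,0,-1]]'
python3 - <<'E'
from h import *
go(.4483,-.0459,.0525,-5.4); c=snap("wrist","w27.png",(190,120,360,275),4)
E
```

```text
time: 36.5
position: [0.4489, -0.0438, 0.0723]
eef_rot: [0.707, -0.706, 0.032, -0.033]
contact_force: [0.6, -0.2, -1.0]
grip_width: -0.0002
time: 36.7
position: [0.4484, -0.0463, 0.0717]
eef_rot: [-0.706, 0.706, -0.033, 0.033]
contact_force: [0.2, 0.9, 0.5]
grip_width: 0.0002
t 36.7 pos [ 0.4484 -0.0463  0.0717] yaw -5.41 w 0.2 F [0.2 0.9 0.5]
shift mm now-axes [-0.2 19.2  0.4] tilt [ 0.01 -0.02]
turn wy -0.0 ; shift in turned axes [-0.2 19.2  0.4]
```

View pics/w27.png

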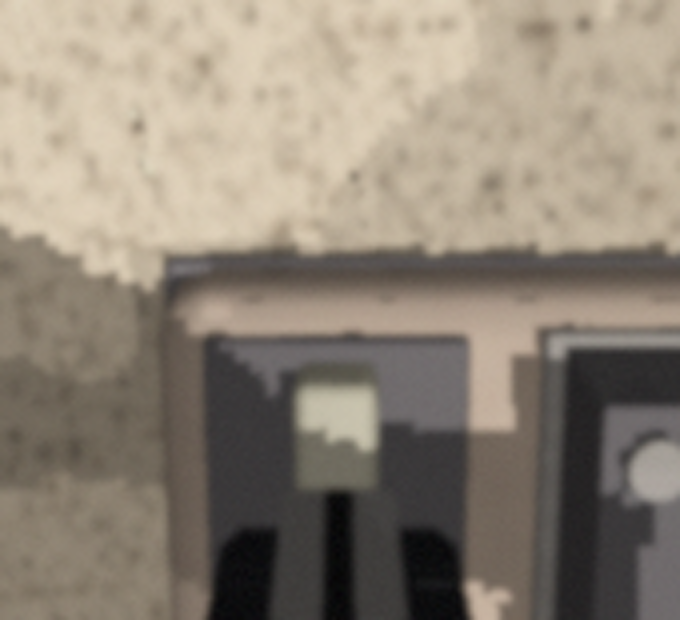

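```bash
python3 -m crank '[[0,10,0.5,0,0,0,-1],[0,9,0,0,0,0,-1],[0,3,0,0,0,0,-1],[0,3,0,0,0,0,-1],[0,0,0,0,0,0,-1],[0,0,0,0,0,0,-1]]'
python3 -m crank '[[0,2,0,0,0,0,-1],[0,2.5,0,0,0,0,-1],[0,0,0,0,0,0,-1],[0,0,0,0,0,0,-1]]'
```

```text
time: 37.35
position: [0.4482, -0.0455, 0.0468]
eef_rot: [-0.706, 0.706, -0.034, 0.033]
contact_force: [-3.0, -1.9, 3.8]
grip_width: 0.0001
time: 37.75
position: [0.4487, -0.0455, 0.0448]
eef_rot: [-0.706, 0.706, -0.033, 0.034]
contact_force: [-8.5, -0.5, 18.7]
grip_width: 0.0001
```

```bash
python3 -m crank '[[0,1,0,0,0,0,-1],[0,0,0,0,0,0,-1],[0,-5,0,0,0,0,-1],[0,-20,0,0,0,0,-1],[0,-50,0,0,0,0,-1],[0,-50,0,0,0,0,-1],[-20,-30,20,0,-3,0,-1],[-20,0,45,0,-6,0,-1]]'
python3 -m crank '[[0,0,45,0,-6,0,-1],[0,0,45,0,-6,0,-1],[0,0,45,0,-6,0,-1],[0,0,45,0,-6,0,-1],[0,0,45,0,-6,0,-1],[0,0,0,0,0,0,-1],[0,0,0,0,0,0,-1],[0,0,0,0,0,0,-1]]'
python3 - <<'E'
from h import *
st(); snap("scene","s28.png"); snap("top","t28.png"); c=snap("top","t28c.png",(280,150,440,280),5); snap("wrist","w28.png")
E
```

```text
time: 38.55
position: [0.4143, 0.0214, 0.2013]
eef_rot: [-0.706, 0.707, 0.025, -0.018]
contact_force: [1.1, 0.9, -0.5]
grip_width: 0.0001
time: 39.35
position: [0.3529, 0.236, 0.1958]
eef_rot: [-0.677, 0.677, 0.204, -0.204]
contact_force: [-0.4, -0.8, -0.4]
grip_width: 0.0003
39.35 [0.3529 0.236  0.1958] [[0.834, 0.0, -0.552], [0.552, -0.0, 0.834], [0.0, -1.0, -0.0]] [-0.38306028 -0.75162552 -0.44494806] 0.0002915141042752324
```

View pics/t28.png

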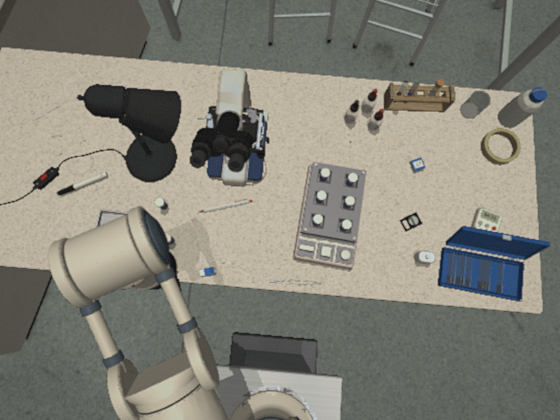

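View pics/t28c.png

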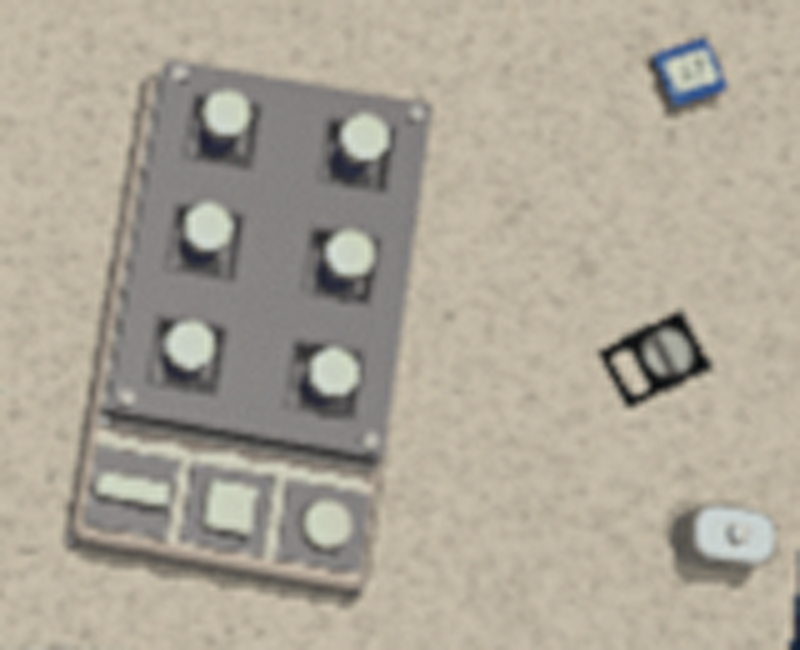

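View pics/s28.png

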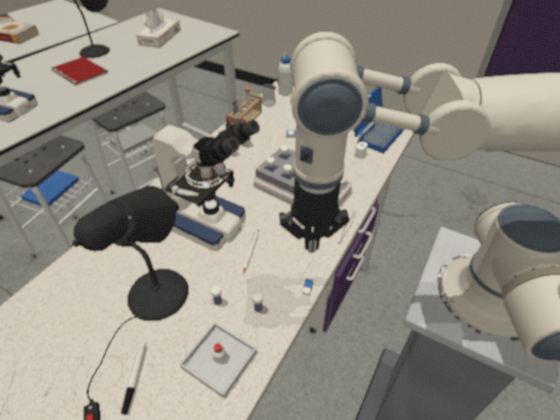

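```bash
python3 -c "
from rig import sign_off
print(sign_off())"
```

```text
the job is handed in; nothing more can be done
None
```

The job is done and handed in at about 39 s. The item that did not belong was the immersion oil bottle (red cap, back-left well). I moved it to the steel tray at the left and put three bench spares into the back-right, back-left and middle-left wells. Then I pressed the round, square and bar keys in that order.

Each key bottomed out at about 45 mm with 15 to 27 N, and I lifted fully off it before moving to the next.

- **Sample tray:** the last top view shows six white-capped vials, one upright in each well, and all three keys back up.
- **Steel tray:** the last scene view shows the bottle standing in it. I did not see the tray get knocked.
- **Bystanders:** the eraser and the tally counter are where they started.
- **Arm:** clear of everything, about 0.2 m above the bench.
- **Disagreements:** the top and wrist cameras differed by about 3 to 5 mm in position. I corrected for this by checking each vial against its well before lowering it. The gripper's width reading was about 2 mm low on every grasp.

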